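# Put the drain parts in their fitted dishes

## Robot

A 6-joint arm with a two-finger parallel gripper is mounted at the origin on the work surface. World frame = base frame: x ahead of the robot, y to its left, z up, the work surface at z = 0. Lengths are in m, angles in rad, forces in N, time in s.
With the tool pointing down it reaches from about 0.35 to 0.8 m from the base axis. Payload 7.3 kg.
Tool frame: the origin (TCP) lies at the very end of the fingers, on their centre line; the grasp point (between the pads) lies 19 mm behind it; z points along the fingers, y is the direction in which the jaws open and shut (so a half turn about z gives the same grasp; the last joint's range is limited). The gripper opens to 85 mm and grips with 20 to 120 N. Pads are 22 mm wide; open, the fingers measure 114 mm over their backs; the gripper's body (76 mm by 85 mm) begins 54 mm behind the grasp point. The pads swing forward as they close: fully open they stand 13 mm farther back than shut.
Start: joints at [-1.479, 0.342, 1.524, -0, 1.275, -0.146], TCP at [0.124, -0.51, 0.231] pointing down, gripper open.
Joint ranges: [-2.53, 2.53], [-0.77, 2.02], [0.04, 2.7], [-1, 4.14], [0.28, 2.66], [-3.11, 3.11]. Speed limits (rad/s): [2.57, 2.57, 3.14, 3.14, 3.14, 3.14].

## Interface

Orientations are given as a unit quaternion [x, y, z, w].
In Python, from cell import monitor, cams, order gives the robot as it stands.
- The arm moves only by the tool apply_moves, never from a script. Its argument "plan" is a list of rows, each an object of numbers: "wx", "wy", "wz": the turn, a rotation vector about the tool's x, y, z in rad; "dx", "dy", "dz": the shift along the tool's x, y, z in mm; "gripper": the finger opening in mm, from 0 to 85.4. In form: [{"wx": .., "wy": .., "wz": .., "dx": .., "dy": .., "dz": .., "gripper": ..}, ...]. A call has 1 to 12 rows; each row is the pose to reach, as a shift and turn from the pose commanded when the call began, along the tool's axes at that moment; what a row does not reach only later rows make up. A row lasts 1/8 s, in which the tool goes at most 62.5 mm and 10.7 degrees, less where a joint would pass 70% of its speed; a pose out of reach is approached as far as the arm can. A call with a gripper value outside its range is refused whole. The fingers move at their own pace and stop on an object; "force" is the grip in N (left out, the last holds). Time passes only in rows, so rows that repeat a pose let the fingers close. It gives the time, the measured TCP pose, the force and the opening at its end, in the units of the state.
- monitor.get_state(): the state, without advancing time (a new reading comes with each control period).
- cams.camera(name): name is "scene" or "top" or "wrist"; returns a dict with "frame" (480x640x3 uint8, red, green, blue), "intrinsics" (3x3 intrinsics, pixels), "R" (3x3) and "t" (3): a world point X has camera coordinates R X + t; the wrist camera has in their place "tool_from_camera" (4x4, takes a point from camera to tool coordinates, whose origin is the TCP and whose axes are the flange's). Camera axes: x right, y down, z forward; pixel columns grow to the right and rows downward; lengths in m; the calibration is good to about 2 mm. A picture is of the moment at which its call begins: read the wrist's pose just before it. There is no depth.
- order.sign_off(): hands the job in, once; it reports no verdict.
The state is a dict: "time_s": time; "joints": joint angles; "joint_velocities": joint speeds; "effort": joint torques, N m; "eef_pos": TCP position; "tool_rot": TCP orientation; "wrist_force": force on the tool from outside, world axes, zero at the start; "ft_torque": the same for the moment, N m; "finger_gap": opening from 0.0 (shut) to 1.0 (fully open).
Only numpy, scipy, OpenCV 4.12 (cv2) and the standard library are available. Lean on these libraries where they do the work, as an engineer would, in place of code of your own. Each camera call takes 0.05 s, during which the arm holds its last target.

## Task

The drain is clear again, so put the four parts away, each lying or standing properly down on the floor of the dish shaped for it: the sink strainer, knob up, in the large round dish, the brass nut in the six-sided dish, the ring spanner in the long dish, and the cutter head with the crossed blades, lifted out of the rack, upright in the small round dish. Leave the ball head and the cone head standing in their places in the rack.

Things in the scene. Friction and masses are not known exactly. Their poses are not given: they have to be found in the camera images.
- strainer_mid (a point): Loose steel sink strainer: round basket, 60 mm across the rim (48 at the foot), 22 mm high, ten small dark holes in its top, and an upright black knob, 16 mm in diameter, on its middle from 22 to 44 mm up, to lift it by. About 120 g. This point is on its axis, half-way up (22 mm above its underside, where the knob begins); z points up.
- nut_mid (a point): Loose brass six-sided nut lying flat, 44 mm across flats (51 mm across corners), 24 mm high, with an open six-sided hole 28 mm across. About 110 g. This point is its centre, 12 mm up; its x axis is square to one pair of flats (the other flats at each 60 degrees), z is the hole's axis.
- spanner_mid (a point): Loose short dark steel ring spanner lying flat, 104 mm long, 14 mm thick: a straight shank 15 mm wide between two equal round ends 26 mm in diameter, whose centres are 78 mm apart. About 120 g. This point is its centre, 7 mm up; x runs along its length, z up.
- cutter_mid (a point): Steel cable head, 64 mm tall: foot flange 34 mm wide, 6 thick, plain round barrel 24 mm wide from 6 to 40 mm up, then crossed blades, 24 mm across (a plus sign from above). 120 g. Loose in one of 3 wells, 6 mm deep, of a fixed black rack (46 x 138, 14 mm high), its foot 8 mm up; heads in any order in a row at 46 mm pitch. Fingers fit only at the rack's long sides, closing square to the line of heads (own yaw is random). Point: on its axis, 32 mm above its foot, z up.
- ball_mid (a point): Steel cable head, 64 mm tall: foot flange 34 mm wide, 6 thick, plain round barrel 24 mm wide from 6 to 40 mm up, then a ball 24 mm wide. Loose in the rack beside the cutter head; it stays there. This point is on its axis, 32 mm above its foot; z points up.
- cone_mid (a point): Steel cable head, 64 mm tall: foot flange 34 mm wide, 6 thick, plain round barrel 24 mm wide from 6 to 40 mm up, then a cone narrowing to a point. Loose in the rack beside the cutter head; it stays there. This point is on its axis, 32 mm above its foot; z points up.
- round_seat (a point): Large round dish for the strainer, 76 mm in diameter inside, 84 mm outside. The dish is fixed to the worktop, grey floor 4 mm thick, black rim 8 mm high (so 4 mm above its floor). This point is the centre of the dish's floor, 4 mm above the worktop; z points up.
- hex_seat (a point): Six-sided dish for the nut, 60 mm across flats inside, 68 mm outside; the nut fits in it at any yaw. The dish is fixed to the worktop, grey floor 4 mm thick, black rim 8 mm high (so 4 mm above its floor). This point is the centre of the dish's floor, 4 mm above the worktop; z points up.
- long_seat (a point): Long rectangular dish for the spanner, 120 x 42 mm inside, 128 x 50 mm outside; x runs along its length. The dish is fixed to the worktop, grey floor 4 mm thick, black rim 8 mm high (so 4 mm above its floor). This point is the centre of the dish's floor, 4 mm above the worktop; z points up.
- small_seat (a point): Small round dish for the cutter head, 50 mm in diameter inside, 58 mm outside. The dish is fixed to the worktop, grey floor 4 mm thick, black rim 8 mm high (so 4 mm above its floor). This point is the centre of the dish's floor, 4 mm above the worktop; z points up.
Not all that is in view belongs to the job. What is shaped like the part that bears cutter_mid but blue is not meant.

How it is judged:
By the outcome, as a careful person would: the job done as asked, in the order asked, and still so for the second after the job is handed in, with the robot touching nothing.
It also fails if it takes over 131 s, if anything falls off the work surface, if the arm or the gripper's body presses on something with over 40 N, if the wrist force passes 120 N, or if a joint passes its speed limit or range.

## Working session

There is one attempt and no reset: what is moved stays moved. The work goes in short steps, Python scripts to look and compute and a tool call to move; the robot and the scene stay as the last step left them, time stands still between calls to the robot, and variables do not carry over. Pictures are saved under pics/ and viewed, and the job is handed in when it is done.

Besides the shell and the picture viewer there is one more tool, called after ">>>" in YAML: its name, and indented under it one key for each argument. apply_moves: Moves the arm, as the interface text tells. Its arguments: {"type":"object","properties":{"plan":{"type":"array","items":{"type":"object","properties":{"wx":{"type":"number"},"wy":{"type":"number"},"wz":{"type":"number"},"dx":{"type":"number"},"dy":{"type":"number"},"dz":{"type":"number"},"gripper":{"type":"number"}}}},"force":{"type":"number"}},"required":["plan"]}

```bash
ls; mkdir -p pics; python3 - <<'E'
from cell import monitor,cams
import cv2
s=monitor.get_state();print(s)
for n in ["scene","top","wrist"]:
    c=cams.camera(n);cv2.imwrite(f"pics/{n}0.png",c["frame"][:,:,::-1]);print(n,[c[k] for k in c if k!="frame"])
E
```

```text
pics
{'time_s': 0.0, 'joints': array([-1.47899125e+00,  3.42754394e-01,  1.52499559e+00, -1.60513824e-05,
        1.27540809e+00, -1.46010739e-01]), 'joint_velocities': array([1.37310089e-03, 1.42458824e-03, 6.43011188e-05, 1.21719095e-03,
       5.39903293e-04, 1.18370948e-03]), 'effort': array([-6.69386714e-05, -4.33679295e+01, -2.46018130e+01, -2.10623243e-04,
        7.79749942e-03, -1.40267437e-05]), 'eef_pos': array([ 0.12365467, -0.50982446,  0.230617  ]), 'tool_rot': array([ 9.92938198e-01,  1.18630189e-01,  1.35376651e-05, -7.82632359e-04]), 'wrist_force': array([-0.04821897, -0.75597176, -1.06639915]), 'ft_torque': array([-0.04732199, -0.00521809, -0.03383514]), 'finger_gap': 0.9971728887602445}
scene [array([[534.29584184,   0.        , 321.46477449],
       [  0.        , 534.29584184, 238.42748109],
       [  0.        ,   0.        ,   1.        ]]), array([[ 0.62069498,  0.78404015,  0.00433466],
       [ 0.53110032, -0.41637224, -0.73794756],
       [-0.57677569,  0.46034249, -0.67484413]]), array([-0.30447083, -0.21883126,  1.53632713])]
top [array([[622.18156967,   0.        , 324.23977842],
       [  0.        , 622.18156967, 247.85592783],
       [  0.        ,   0.        ,   1.        ]]), array([[ 0.00416217, -0.99989344,  0.01399235],
       [-0.99614537, -0.00537177, -0.08755309],
       [ 0.08761892, -0.013574  , -0.99606158]]), array([-0.0298584 ,  0.49111278,  1.39170555])]
wrist [array([[372.33925807,   0.        , 316.0962308 ],
       [  0.        , 372.33925807, 238.70494836],
       [  0.        ,   0.        ,   1.        ]]), array([[ 2.47587914e-04, -9.46885596e-01, -3.21570533e-01,
         8.23365343e-02],
       [ 9.99999058e-01,  6.68675898e-04, -1.19902745e-03,
         2.14722572e-04],
       [ 1.35036828e-03, -3.21569933e-01,  9.46884869e-01,
        -1.43654497e-01],
       [ 0.00000000e+00,  0.00000000e+00,  0.00000000e+00,
         1.00000000e+00]])]
```

View pics/top0.png

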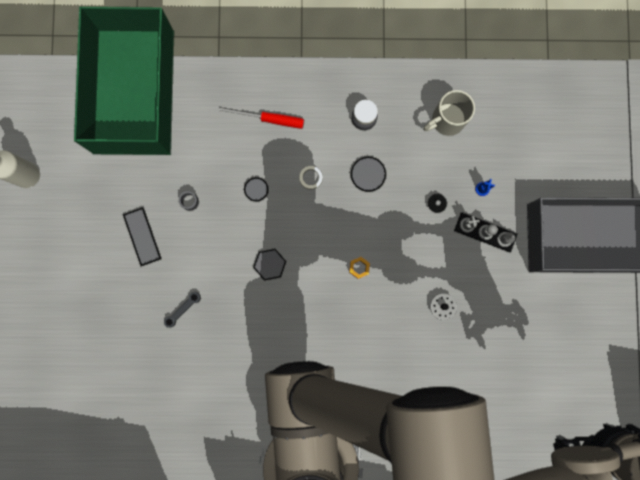

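View pics/scene0.png

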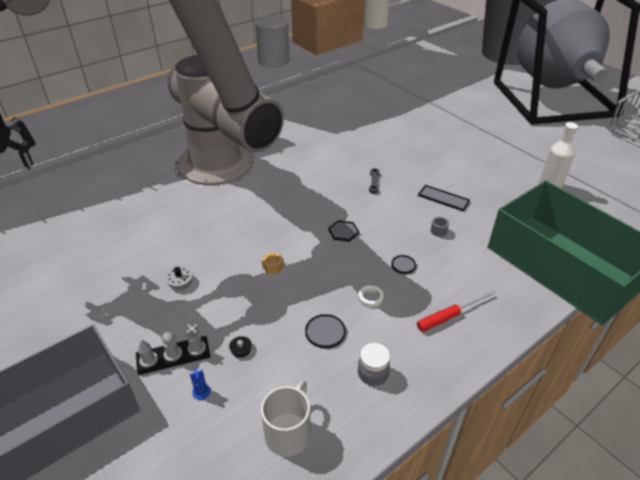

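View pics/wrist0.png

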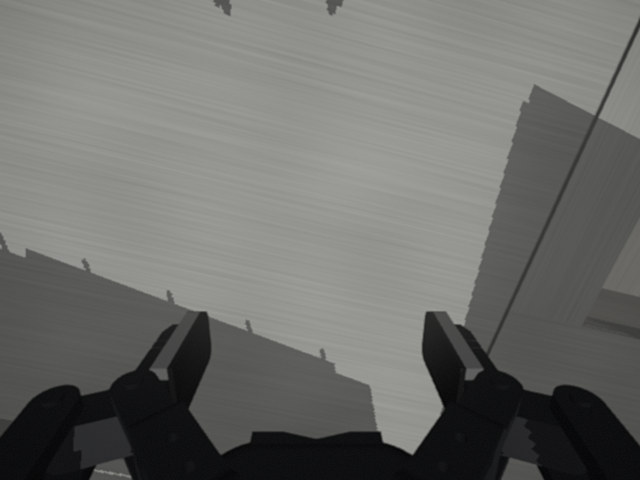

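```bash
cat > h.py <<'E'
import numpy as np,cv2
from cell import monitor,cams,order
from scipy.spatial.transform import Rotation as Ro
def pose():
    s=monitor.get_state();T=np.eye(4);T[:3,:3]=Ro.from_quat(s["tool_rot"]).as_matrix();T[:3,3]=s["eef_pos"];return s,T
class V:
    def __init__(s,n):
        s.s,s.T=pose();c=cams.camera(n);s.im=np.ascontiguousarray(c["frame"][:,:,::-1]);s.K=c["intrinsics"]
        if n=="wrist":
            M=s.T@np.array(c["tool_from_camera"]);s.Rw=M[:3,:3];s.o=M[:3,3]
        else: s.Rw=np.array(c["R"]).T;s.o=-s.Rw@np.array(c["t"])
    def pt(s,uv,z):
        uv=np.atleast_2d(np.array(uv,float));d=np.c_[uv,np.ones(len(uv))]@np.linalg.inv(s.K).T@s.Rw.T
        return s.o+d*((z-s.o[2])/d[:,2])[:,None]
    def px(s,P):
        c=(np.atleast_2d(P)-s.o)@s.Rw@s.K.T;return c[:,:2]/c[:,2:]
    def crop(s,name,x0,y0,x1,y1,k=4):
        cv2.imwrite("pics/"+name,cv2.resize(s.im[y0:y1,x0:x1],None,fx=k,fy=k,interpolation=cv2.INTER_CUBIC))
def tomove(p,yaw=None):
    "shift in tool axes (mm) from present pose to TCP world p; wz for jaw dir yaw"
    s,T=pose();d=T[:3,:3].T@(np.array(p)-T[:3,3])*1000
    return d
def yaws():
    s,T=pose();return np.degrees(np.arctan2(T[1,1],T[0,1]))  # jaw axis angle in world
E
python3 - <<'E'
from h import *
t=V("top");sc=V("scene")
t.crop("t1.png",330,150,530,330,4);t.crop("t2.png",110,160,310,340,4);sc.crop("s1.png",120,250,270,410,5)
for n,uv,z in [("strainer",(444,305),.044),("nut",(359,267),.024),("spanner",(182,309),.014),("cut",(468,225),.072),("rack",(485,230),.014),("round",(368,174),.008),("hex",(270,264),.008),("long",(142,236),.008),("small",(256,188),.008)]: print(n,t.pt(uv,z).round(3), )
for n,uv,z in [("strainer",(179,270),.044),("nut",(273,262),.024),("cut",(194,328),.072),("round",(325,330),.008),("hex",(343,231),.008),("small",(403,264),.008)]: print(n,sc.pt(uv,z).round(3), )
E
```

```text
strainer [[ 0.363 -0.294  0.044]]
nut [[ 0.448 -0.106  0.024]]
spanner [[0.352 0.293 0.014]]
cut [[ 0.539 -0.344  0.072]]
rack [[ 0.535 -0.397  0.014]]
round [[ 0.665 -0.129  0.008]]
hex [[0.455 0.096 0.008]]
long [[0.517 0.389 0.008]]
small [[0.63  0.131 0.008]]
strainer [[ 0.369 -0.297  0.044]]
nut [[ 0.457 -0.113  0.024]]
cut [[ 0.552 -0.355  0.072]]
round [[ 0.669 -0.132  0.008]]
hex [[0.46  0.091 0.008]]
small [[0.632 0.126 0.008]]
```

View pics/t1.png

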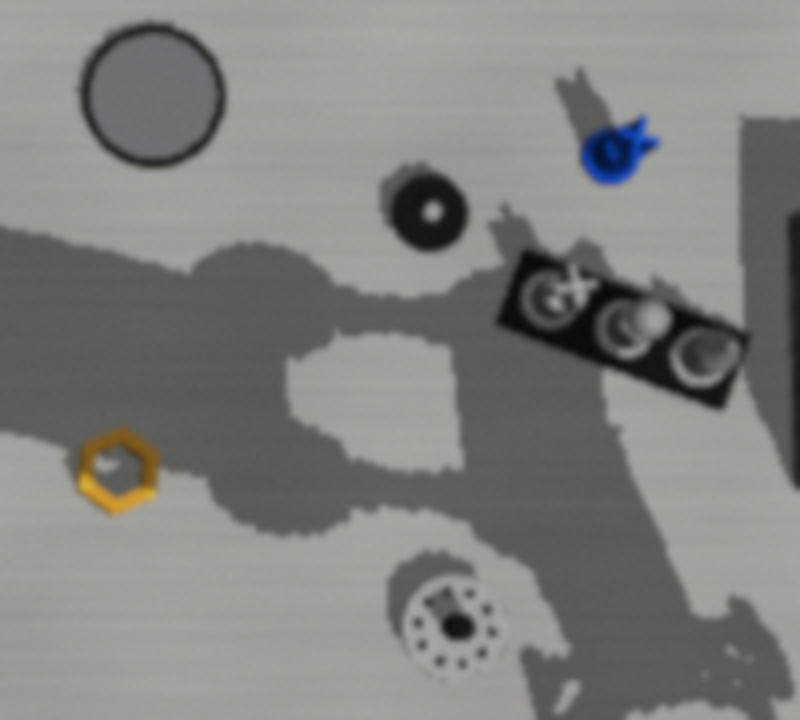

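View pics/t2.png

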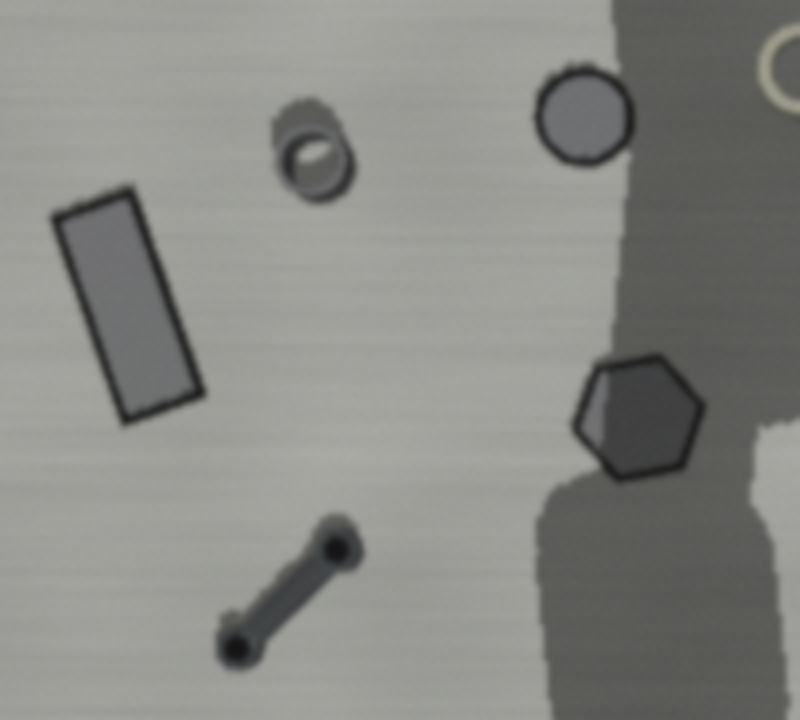

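View pics/s1.png

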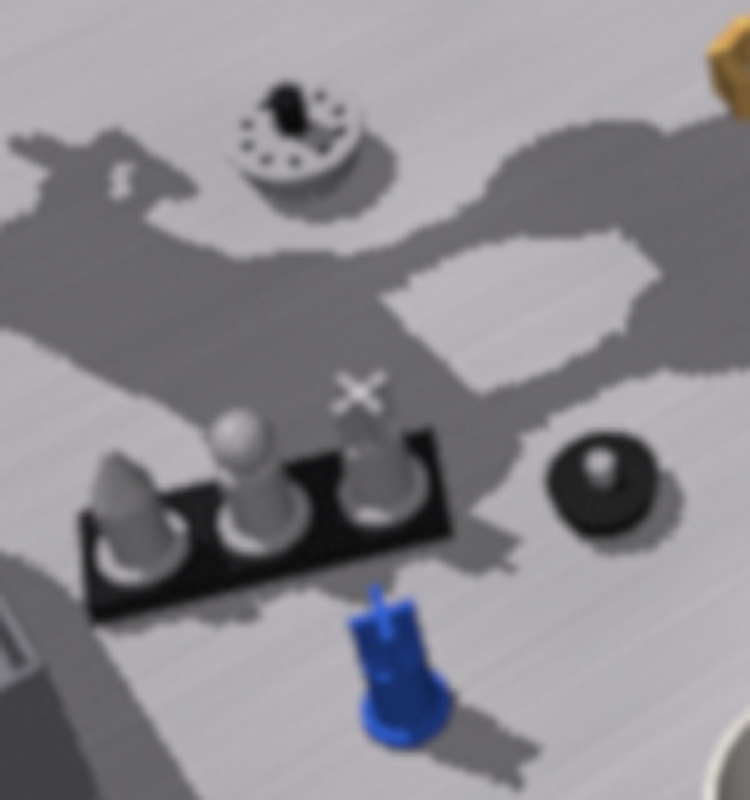

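```bash
python3 - <<'E'
from h import *
print(tomove([.366,-.295,.16]),yaws())
E
```

```text
[ 286.1455969  -151.86757888   71.12620416] -76.37454722745015
```

>>> apply_moves:
  plan:
    - {"dx":286,"dy":-152,"dz":0,"gripper":45}
    - {"dx":286,"dy":-152,"dz":0,"gripper":45}
    - {"dx":286,"dy":-152,"dz":0,"gripper":45}
    - {"dx":286,"dy":-152,"dz":71,"gripper":45}
    - {"dx":286,"dy":-152,"dz":71,"gripper":45}
    - {"dx":286,"dy":-152,"dz":71,"gripper":45}
    - {"dx":286,"dy":-152,"dz":71,"gripper":45}
    - {"dx":286,"dy":-152,"dz":71,"gripper":45}
    - {"dx":286,"dy":-152,"dz":71,"gripper":45}
    - {"dx":286,"dy":-152,"dz":71,"gripper":45}

```text
validation failed for argument at $.pl...
```

```bash
python3 - <<'E'
from h import *
w=V("wrist");cv2.imwrite("pics/w1.png",w.im);print(w.T.round(4))
t=V("top");cv2.imwrite("pics/top1.png",t.im)
t=V("scene");cv2.imwrite("pics/sc1.png",t.im)
E
```

```text
[[ 9.719e-01  2.356e-01 -0.000e+00  1.237e-01]
 [ 2.356e-01 -9.719e-01  7.000e-04 -5.101e-01]
 [ 1.000e-04 -7.000e-04 -1.000e+00  2.310e-01]
 [ 0.000e+00  0.000e+00  0.000e+00  1.000e+00]]
```

View pics/w1.png

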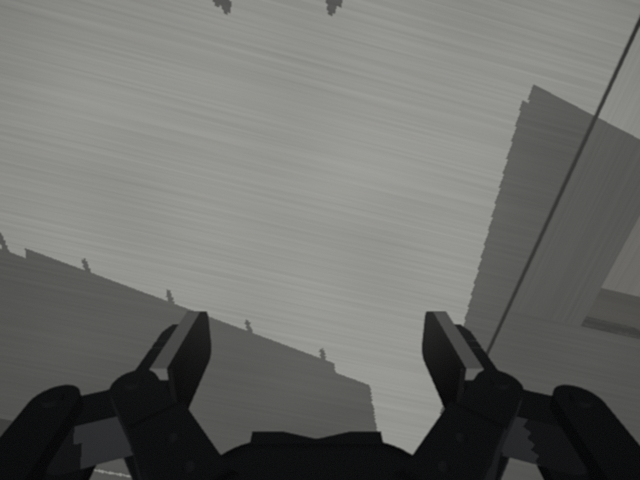

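View pics/top1.png

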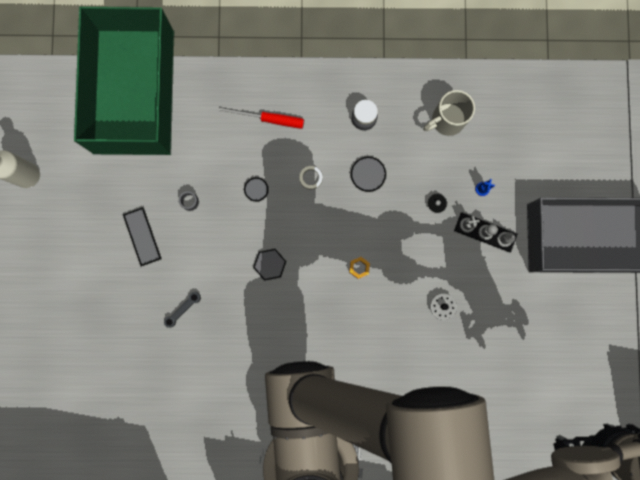

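The move was refused, probably because every row needs all seven keys. Nothing moved. Candidates in the top image:
- **Strainer:** the steel one with holes at (443,305), not the black disc with a light knob at (437,202).
- **Nut:** the brass hexagon at (359,267), not the white ring at (311,177) or the grey collar at (188,198).
- **Cutter:** the plus-shaped head at the left end of the rack (468,224), not the blue one at (484,187).
- **Spanner:** only one candidate, at (182,308).

The crops above confirm these choices.

>>> apply_moves:
  plan:
    - {"wx":0,"wy":0,"wz":0,"dx":286,"dy":-152,"dz":0,"gripper":45}
    - {"wx":0,"wy":0,"wz":0,"dx":286,"dy":-152,"dz":0,"gripper":45}
    - {"wx":0,"wy":0,"wz":0,"dx":286,"dy":-152,"dz":0,"gripper":45}
    - {"wx":0,"wy":0,"wz":0,"dx":286,"dy":-152,"dz":71,"gripper":45}
    - {"wx":0,"wy":0,"wz":0,"dx":286,"dy":-152,"dz":71,"gripper":45}
    - {"wx":0,"wy":0,"wz":0,"dx":286,"dy":-152,"dz":71,"gripper":45}
    - {"wx":0,"wy":0,"wz":0,"dx":286,"dy":-152,"dz":71,"gripper":45}
    - {"wx":0,"wy":0,"wz":0,"dx":286,"dy":-152,"dz":71,"gripper":45}
    - {"wx":0,"wy":0,"wz":0,"dx":286,"dy":-152,"dz":71,"gripper":45}

```text
time_s: 1.52
eef_pos: [0.3654, -0.2963, 0.161]
tool_rot: [0.993, 0.118, 0.0, 0.001]
wrist_force: [-0.8, 0.3, 0.1]
finger_gap: 0.528
```

```bash
python3 - <<'E'
from h import *
w=V("wrist");cv2.imwrite("pics/w2.png",w.im);print(w.T.round(4),w.s["time_s"],w.s["finger_gap"],w.s["joints"])
t=V("top");cv2.imwrite("pics/top2.png",t.im)
E
```

```text
[[ 9.722e-01  2.340e-01  8.000e-04  3.654e-01]
 [ 2.340e-01 -9.722e-01 -1.300e-03 -2.963e-01]
 [ 5.000e-04  1.400e-03 -1.000e+00  1.610e-01]
 [ 0.000e+00  0.000e+00  0.000e+00  1.000e+00]] 1.525 0.5276377732203039 [-8.44252711e-01  3.16957262e-01  1.77528792e+00 -2.83668361e-04
  1.04784047e+00  4.90471858e-01]
```

View pics/w2.png

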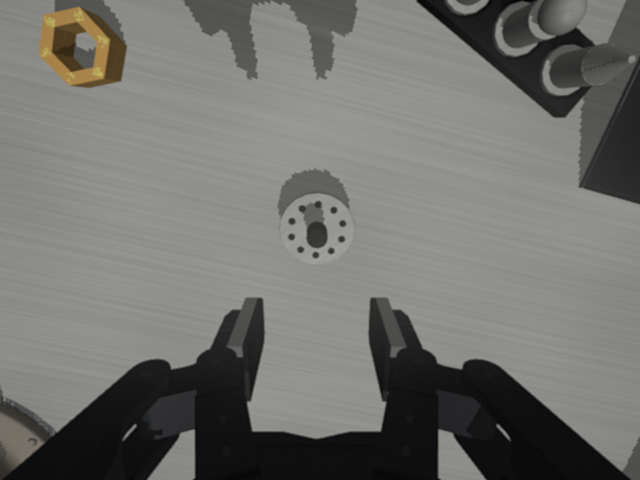

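View pics/top2.png

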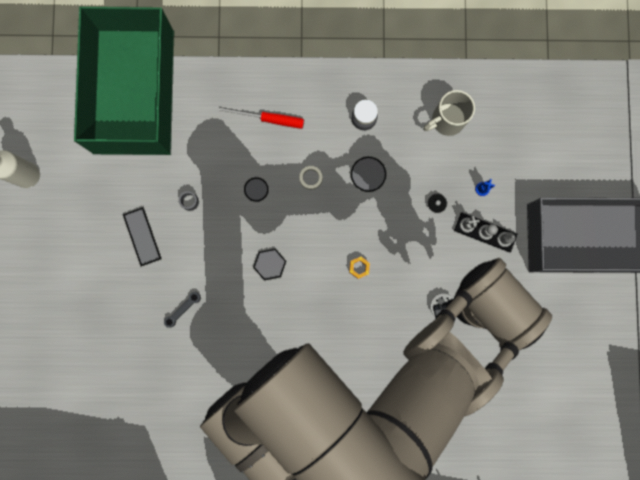

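```bash
python3 - <<'E'
from h import *
w=V("wrist");g=cv2.cvtColor(w.im,cv2.COLOR_BGR2GRAY)
m=(g>170).astype(np.uint8);m[:, :250]=0;m[:,380:]=0;m[:150]=0;m[290:]=0
c=max(cv2.findContours(m,0,1)[0],key=cv2.contourArea);h=cv2.convexHull(c);e=cv2.fitEllipse(h);print(e)
p=w.pt([e[0]],.022);print("rim",p,"dia",e[1][0]*np.linalg.norm(w.o-p)/372)
k=((g<60)).astype(np.uint8);k[:, :300]=0;k[:,333]=0;k[:,333:]=0;k[:215]=0;k[250:]=0
c=max(cv2.findContours(k,0,1)[0],key=cv2.contourArea);print(cv2.boundingRect(c));(x,y),r=cv2.minEnclosingCircle(c);print(x,y,r)
print("knob mid",w.pt([(x,y)],.033),w.pt([(x,y)],.044))
hsv=cv2.cvtColor(w.im,cv2.COLOR_BGR2HSV);m=cv2.inRange(hsv,(10,90,60),(35,255,255));x=cv2.boundingRect(m);print(x)
print(tomove([*p[0,:2],.1]))
E
```

```text
Traceback (most recent call last):
ValueError: max() iterable argument is empty
```

```bash
python3 - <<'E'
from h import *
w=V("wrist");g=cv2.cvtColor(w.im,cv2.COLOR_BGR2GRAY)
print(g[228,270:365:3], g[180:280:4,300])
w.crop("w3.png",260,150,380,290,5)
E
```

```text
[145 144 143 138 150 147 146 148 151 151 151 150 137  47  49  49  48  48
  44 129 148 152 148 149 150 151 152 154 140 143 143 140] [ 99  98  96  96  89 145 147  59 138 150 146 149 151 150 154 152 154  54
  76 153 147 144 146 143 145]
```

View pics/w3.png

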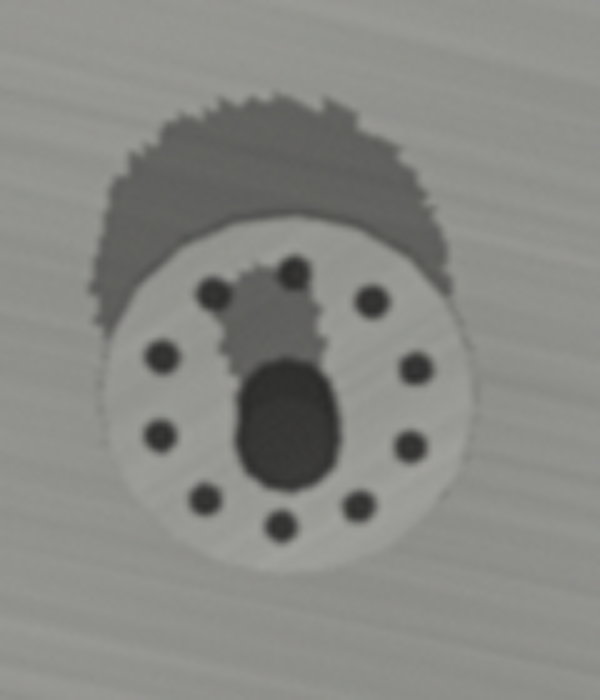

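```bash
python3 - <<'E'
from h import *
w=V("wrist")
p=w.pt([(317.1,229.7)],.022);print(p, tomove([*p[0,:2],.024]))
k=w.pt([(260+289/5-.4,150+440/5-.4)],.044);print(k)
hsv=cv2.cvtColor(w.im,cv2.COLOR_BGR2HSV);m=cv2.inRange(hsv,(10,90,60),(35,255,255));m[:,200:]=0;print(cv2.boundingRect(m))
print(w.pt([(74,47)],.024))
E
```

```text
[[ 0.35992333 -0.29788903  0.022     ]] [ -6.03306589   0.80572294 136.53988905]
[[ 0.36071806 -0.29788102  0.044     ]]
(40, 7, 87, 80)
[[ 0.44777129 -0.107254    0.024     ]]
```

>>> apply_moves:
  plan:
    - {"wx":0,"wy":0,"wz":0,"dx":-6,"dy":1,"dz":60,"gripper":45}
    - {"wx":0,"wy":0,"wz":0,"dx":-6,"dy":1,"dz":100,"gripper":45}
    - {"wx":0,"wy":0,"wz":0,"dx":-6,"dy":1,"dz":134,"gripper":45}
    - {"wx":0,"wy":0,"wz":0,"dx":-6,"dy":1,"dz":134,"gripper":45}
    - {"wx":0,"wy":0,"wz":0,"dx":-6,"dy":1,"dz":134,"gripper":45}
    - {"wx":0,"wy":0,"wz":0,"dx":-6,"dy":1,"dz":134,"gripper":10}
    - {"wx":0,"wy":0,"wz":0,"dx":-6,"dy":1,"dz":134,"gripper":10}
    - {"wx":0,"wy":0,"wz":0,"dx":-6,"dy":1,"dz":134,"gripper":10}
    - {"wx":0,"wy":0,"wz":0,"dx":-6,"dy":1,"dz":134,"gripper":10}
    - {"wx":0,"wy":0,"wz":0,"dx":-6,"dy":1,"dz":134,"gripper":10}
  force: 50

```text
time_s: 3.02
eef_pos: [0.3608, -0.298, 0.0276]
tool_rot: [0.993, 0.119, 0.001, 0.001]
wrist_force: [0.0, 0.7, 6.6]
finger_gap: 0.159
```

```bash
python3 - <<'E'
from h import *
w=V("wrist");print(w.s["finger_gap"],w.s["wrist_force"]);w.crop("w4.png",220,220,420,370,4)
E
```

```text
0.1593636682042505 [4.81457622e-03 6.80884236e-01 6.59749144e+00]
```

View pics/w4.png

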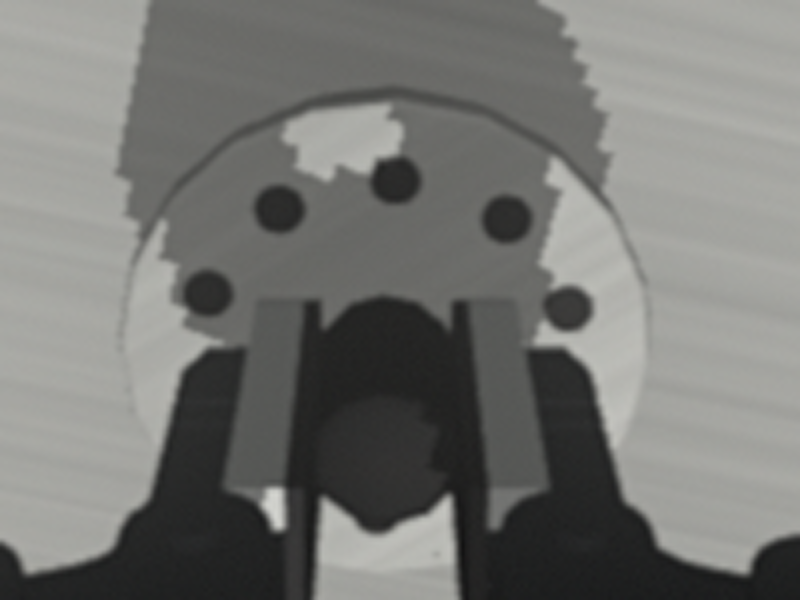

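The wrist picture shows the knob held between the pads at (315,320). Next I lift it and measure the dishes from the top view.

>>> apply_moves:
  plan:
    - {"wx":0,"wy":0,"wz":0,"dx":0,"dy":0,"dz":-30,"gripper":10}
    - {"wx":0,"wy":0,"wz":0,"dx":0,"dy":0,"dz":-80,"gripper":10}
    - {"wx":0,"wy":0,"wz":0,"dx":0,"dy":0,"dz":-130,"gripper":10}
    - {"wx":0,"wy":0,"wz":0,"dx":0,"dy":0,"dz":-130,"gripper":10}

```text
time_s: 3.58
eef_pos: [0.3619, -0.2992, 0.1605]
tool_rot: [0.993, 0.119, 0.003, 0.004]
wrist_force: [-0.3, 0.3, -1.5]
finger_gap: 0.161
```

```bash
cat > dish.py <<'E'
from h import *
t=V("top");sc=V("scene")
for v,nm,lim in [(t,"top",(60,40)),(sc,"scene",(60,60))]:
    g=cv2.cvtColor(v.im,cv2.COLOR_BGR2GRAY)
    cv2.imwrite(f"pics/d_{nm}.png",v.im)
    for n,P in dict(round=(.666,-.13,.008),hex=(.457,.094,.008),long=(.517,.389,.008),small=(.631,.129,.008)).items():
        u,w_=v.px(P)[0];u,w_=int(u),int(w_);R=45
        a=g[w_-R:w_+R,u-R:u+R]
        m=(a<48).astype(np.uint8)
        cs=[c for c in cv2.findContours(m,0,1)[0] if len(c)>20]
        for c in cs:
            b=cv2.boundingRect(c)
            if b[2]<15:continue
            hu=cv2.convexHull(c)[:,0]+[u-R,w_-R]
            q=v.pt(hu,.008)[:,:2].astype(np.float32)
            r=cv2.minAreaRect(q*1000);(cx,cy),rad=cv2.minEnclosingCircle(q*1000)
            print(nm,n,"rect",np.round(r[0]),np.round(r[1]),round(r[2],1),"circ",round(cx,1),round(cy,1),round(rad,1))
print(monitor.get_state()["finger_gap"])
E
python3 dish.py
```

```text
top round rect [ 669. -133.] [81. 69.] 38.1 circ 665.7 -128.7 41.1
top small rect [629. 132.] [54. 53.] 0.7 circ 628.3 131.3 27.9
scene round rect [ 687. -142.] [80. 45.] 63.3 circ 672.3 -134.4 40.2
scene hex rect [485.  82.] [59. 18.] 69.7 circ 476.7 85.4 29.6
scene long rect [550. 372.] [78.  4.] 21.5 circ 549.6 372.9 39.0
scene small rect [643. 115.] [50. 25.] 44.5 circ 636.8 121.5 25.2
0.15668839969410842
```

```bash
python3 - <<'E'
from h import *
print(tomove([.666,-.130,.0335]))
E
```

```text
[336.61596316 -90.7198554  123.25197842]
```

>>> apply_moves:
  plan:
    - {"wx":0,"wy":0,"wz":0,"dx":50,"dy":-15,"dz":0,"gripper":10}
    - {"wx":0,"wy":0,"wz":0,"dx":100,"dy":-28,"dz":0,"gripper":10}
    - {"wx":0,"wy":0,"wz":0,"dx":150,"dy":-41,"dz":0,"gripper":10}
    - {"wx":0,"wy":0,"wz":0,"dx":200,"dy":-54,"dz":0,"gripper":10}
    - {"wx":0,"wy":0,"wz":0,"dx":250,"dy":-67,"dz":0,"gripper":10}
    - {"wx":0,"wy":0,"wz":0,"dx":300,"dy":-80,"dz":0,"gripper":10}
    - {"wx":0,"wy":0,"wz":0,"dx":337,"dy":-91,"dz":40,"gripper":10}
    - {"wx":0,"wy":0,"wz":0,"dx":337,"dy":-91,"dz":70,"gripper":10}
    - {"wx":0,"wy":0,"wz":0,"dx":337,"dy":-91,"dz":85,"gripper":10}
    - {"wx":0,"wy":0,"wz":0,"dx":337,"dy":-91,"dz":85,"gripper":10}
    - {"wx":0,"wy":0,"wz":0,"dx":337,"dy":-91,"dz":85,"gripper":10}

```text
time_s: 5.05
eef_pos: [0.6668, -0.1304, 0.0726]
tool_rot: [0.993, 0.118, 0.001, 0.0]
wrist_force: [0.2, -0.7, -1.8]
finger_gap: 0.162
```

```bash
python3 - <<'E'
from h import *
w=V("wrist");cv2.imwrite("pics/w5.png",w.im);print(w.T.round(4))
print(tomove([.666,-.130,.0335]))
E
```

```text
[[ 9.720e-01  2.348e-01  2.000e-03  6.668e-01]
 [ 2.348e-01 -9.720e-01 -7.000e-04 -1.304e-01]
 [ 1.800e-03  1.200e-03 -1.000e+00  7.260e-02]
 [ 0.000e+00  0.000e+00  0.000e+00  1.000e+00]]
[-0.92573944 -0.6841515  39.49771958]
```

View pics/w5.png

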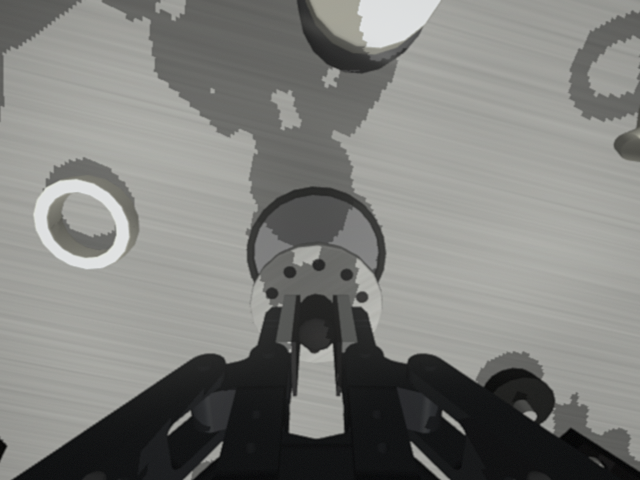

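```bash
python3 - <<'E'
from h import *
w=V("wrist");p=w.pt([(316.5,187)],.008)[0];print(p, p-np.array([.972,.235,0])*.042)
E
```

```text
[ 0.7083046  -0.12070009  0.008     ] [ 0.6674806  -0.13057009  0.008     ]
```

>>> apply_moves:
  plan:
    - {"wx":0,"wy":0,"wz":0,"dx":0,"dy":0,"dz":20,"gripper":10}
    - {"wx":0,"wy":0,"wz":0,"dx":0,"dy":0,"dz":34,"gripper":10}
    - {"wx":0,"wy":0,"wz":0,"dx":0,"dy":0,"dz":40,"gripper":10}
    - {"wx":0,"wy":0,"wz":0,"dx":0,"dy":0,"dz":40,"gripper":10}
    - {"wx":0,"wy":0,"wz":0,"dx":0,"dy":0,"dz":40,"gripper":10}

```text
time_s: 5.78
eef_pos: [0.6667, -0.1298, 0.0318]
tool_rot: [0.993, 0.119, 0.0, 0.0]
wrist_force: [-0.2, 0.1, 0.4]
finger_gap: 0.166
```

>>> apply_moves:
  plan:
    - {"wx":0,"wy":0,"wz":0,"dx":0,"dy":0,"dz":0,"gripper":24}
    - {"wx":0,"wy":0,"wz":0,"dx":0,"dy":0,"dz":0,"gripper":40}
    - {"wx":0,"wy":0,"wz":0,"dx":0,"dy":0,"dz":0,"gripper":40}
    - {"wx":0,"wy":0,"wz":0,"dx":0,"dy":0,"dz":0,"gripper":40}
    - {"wx":0,"wy":0,"wz":0,"dx":0,"dy":0,"dz":-40,"gripper":40}
    - {"wx":0,"wy":0,"wz":0,"dx":0,"dy":0,"dz":-100,"gripper":40}
    - {"wx":0,"wy":0,"wz":0,"dx":0,"dy":0,"dz":-130,"gripper":40}
    - {"wx":0,"wy":0,"wz":0,"dx":0,"dy":0,"dz":-130,"gripper":40}

```text
time_s: 6.78
eef_pos: [0.6678, -0.1301, 0.1647]
tool_rot: [0.993, 0.119, 0.003, 0.001]
wrist_force: [-0.2, 0.4, -1.0]
finger_gap: 0.465
```

```bash
python3 - <<'E'
from h import *
w=V("wrist");cv2.imwrite("pics/w6.png",w.im)
print(tomove([.448,-.107,.14]),yaws())
E
```

```text
[-207.1516239   -73.67013015   21.73812332] -76.37271588667564
```

View pics/w6.png

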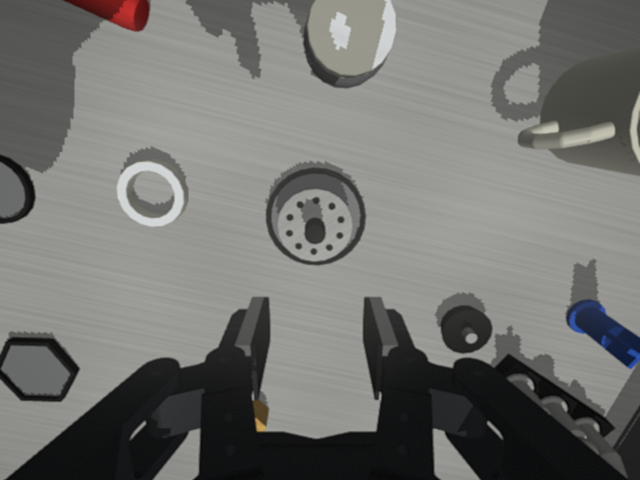

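>>> apply_moves:
  plan:
    - {"wx":0,"wy":0,"wz":0,"dx":-52,"dy":-18,"dz":0,"gripper":65}
    - {"wx":0,"wy":0,"wz":0,"dx":-104,"dy":-37,"dz":0,"gripper":65}
    - {"wx":0,"wy":0,"wz":0,"dx":-156,"dy":-55,"dz":10,"gripper":65}
    - {"wx":0,"wy":0,"wz":0,"dx":-207,"dy":-74,"dz":20,"gripper":65}
    - {"wx":0,"wy":0,"wz":0,"dx":-207,"dy":-74,"dz":20,"gripper":65}
    - {"wx":0,"wy":0,"wz":0,"dx":-207,"dy":-74,"dz":20,"gripper":65}
    - {"wx":0,"wy":0,"wz":0,"dx":-207,"dy":-74,"dz":20,"gripper":65}

```text
time_s: 7.7
eef_pos: [0.4489, -0.1069, 0.1412]
tool_rot: [0.993, 0.119, 0.0, 0.0]
wrist_force: [0.7, -0.1, 0.2]
finger_gap: 0.761
```

```bash
python3 - <<'E'
from h import *
w=V("wrist");w.crop("w7.png",240,150,400,290,5)
np.save("w7.npy",w.im)
hsv=cv2.cvtColor(w.im,cv2.COLOR_BGR2HSV);m=cv2.inRange(hsv,(10,90,60),(35,255,255))
c=max(cv2.findContours(m,0,1)[0],key=cv2.contourArea);print(cv2.boundingRect(c),w.T.round(3))
E
```

```text
(285, 196, 67, 67) [[ 0.972  0.236  0.001  0.449]
 [ 0.236 -0.972 -0.    -0.107]
 [ 0.001  0.001 -1.     0.141]
 [ 0.     0.     0.     1.   ]]
```

View pics/w7.png

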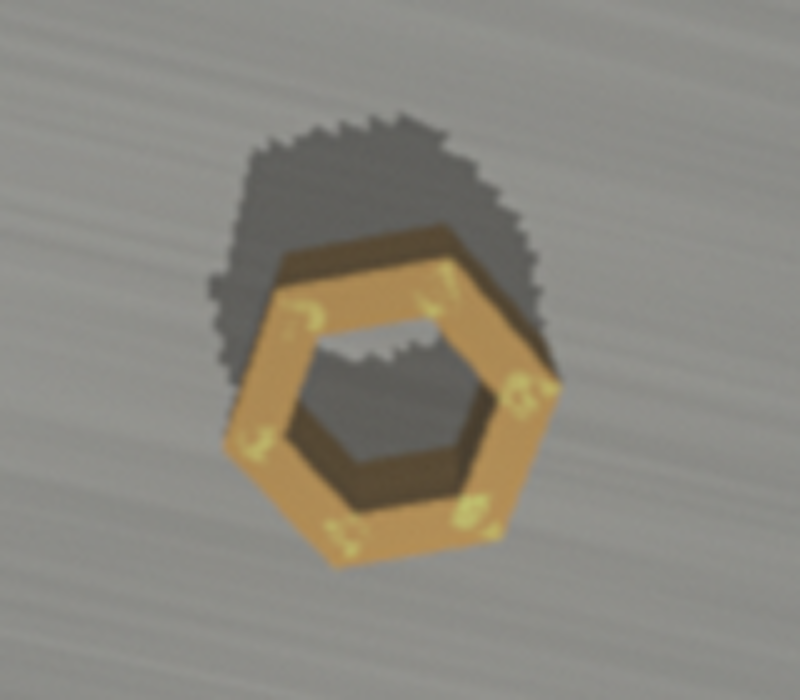

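```bash
python3 - <<'E'
from h import *
w=V("wrist")
q=np.array([(278,288),(452,258),(560,385),(500,540),(335,568),(228,440)])/5-.4+[240,150]
P=w.pt(q,.024)[:,:2];c=P.mean(0);print(c)
d=P-c;print(np.linalg.norm(d,axis=1).round(4))
a=np.degrees(np.arctan2(d[:,1],d[:,0]));print(a)
corner=np.degrees(np.angle(np.exp(1j*np.radians(a*6)).mean()))/6;fl=corner+30;print("flat normals",[(fl+60*k+180)%180 for k in range(3)],"jaw",yaws()%180)
print(tomove([*c,.012]))
E
```

```text
[ 0.447657   -0.10855005]
[0.0253 0.0252 0.025  0.0255 0.0257 0.0246]
[  54.14245474   -6.12915827  -65.47970685 -126.74706588  174.07693762
  112.53465045]
flat normals [np.float64(23.73339436403967), np.float64(83.73339436403967), np.float64(143.73339436403967)] jaw 103.64188344810734
[ -1.42579335   1.46904505 129.11751657]
```

>>> apply_moves:
  plan:
    - {"wx":0,"wy":0,"wz":0.18,"dx":-1,"dy":1,"dz":40,"gripper":65}
    - {"wx":0,"wy":0,"wz":0.347,"dx":-1,"dy":1,"dz":70,"gripper":65}
    - {"wx":0,"wy":0,"wz":0.347,"dx":-1,"dy":1,"dz":100,"gripper":65}
    - {"wx":0,"wy":0,"wz":0.347,"dx":-1,"dy":1,"dz":122,"gripper":65}
    - {"wx":0,"wy":0,"wz":0.347,"dx":-1,"dy":1,"dz":133,"gripper":65}
    - {"wx":0,"wy":0,"wz":0.347,"dx":-1,"dy":1,"dz":133,"gripper":65}
    - {"wx":0,"wy":0,"wz":0.347,"dx":-1,"dy":1,"dz":133,"gripper":65}
    - {"wx":0,"wy":0,"wz":0.347,"dx":-1,"dy":1,"dz":133,"gripper":35}
    - {"wx":0,"wy":0,"wz":0.347,"dx":-1,"dy":1,"dz":133,"gripper":35}
    - {"wx":0,"wy":0,"wz":0.347,"dx":-1,"dy":1,"dz":133,"gripper":35}
    - {"wx":0,"wy":0,"wz":0.347,"dx":-1,"dy":1,"dz":133,"gripper":35}
  force: 50

```text
time_s: 9.18
eef_pos: [0.4475, -0.108, 0.0093]
tool_rot: [0.999, -0.055, 0.001, 0.0]
wrist_force: [-0.9, -0.3, 5.4]
finger_gap: 0.499
```

```bash
python3 - <<'E'
from h import *
w=V("wrist");print(w.s["finger_gap"]*85.4,yaws());cv2.imwrite("pics/w8.png",w.im)
E
```

```text
42.58991991435593 -96.24975497781017
```

View pics/w8.png

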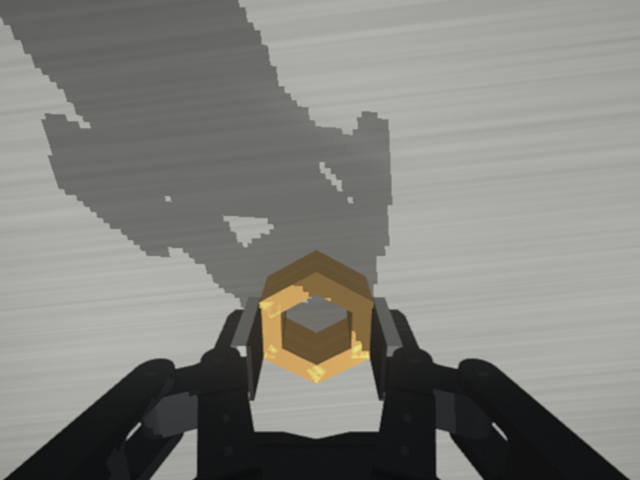

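>>> apply_moves:
  plan:
    - {"wx":0,"wy":0,"wz":0,"dx":0,"dy":0,"dz":-30,"gripper":35}
    - {"wx":0,"wy":0,"wz":0,"dx":0,"dy":0,"dz":-70,"gripper":35}
    - {"wx":0,"wy":0,"wz":0,"dx":0,"dy":0,"dz":-90,"gripper":35}
    - {"wx":0,"wy":0,"wz":0,"dx":0,"dy":0,"dz":-90,"gripper":35}

```text
time_s: 9.72
eef_pos: [0.448, -0.1081, 0.0998]
tool_rot: [0.999, -0.055, 0.002, 0.001]
wrist_force: [0.9, 1.2, -0.9]
finger_gap: 0.499
```

```bash
python3 - <<'E'
from h import *
t=V("top")
q=np.array([(597,365),(660,356),(704,405),(683,466),(620,480),(575,424)])/4-.4+[110,160]
P=t.pt(q,.008)[:,:2];c=P.mean(0);print(c,np.linalg.norm(P-c,axis=1))
print(monitor.get_state()["finger_gap"],tomove([*c,.1]))
E
```

```text
[0.45569822 0.09716107] [0.03823927 0.03618918 0.03714176 0.03786866 0.03822551 0.03724816]
0.5019485341497048 [ -13.82843899 -204.70073722   -1.45619574]
```

>>> apply_moves:
  plan:
    - {"wx":0,"wy":0,"wz":0,"dx":-4,"dy":-50,"dz":0,"gripper":35}
    - {"wx":0,"wy":0,"wz":0,"dx":-7,"dy":-100,"dz":0,"gripper":35}
    - {"wx":0,"wy":0,"wz":0,"dx":-10,"dy":-150,"dz":0,"gripper":35}
    - {"wx":0,"wy":0,"wz":0,"dx":-14,"dy":-190,"dz":0,"gripper":35}
    - {"wx":0,"wy":0,"wz":0,"dx":-14,"dy":-204,"dz":0,"gripper":35}
    - {"wx":0,"wy":0,"wz":0,"dx":-14,"dy":-204,"dz":0,"gripper":35}
    - {"wx":0,"wy":0,"wz":0,"dx":-14,"dy":-204,"dz":0,"gripper":35}

```text
time_s: 10.65
eef_pos: [0.4552, 0.0955, 0.0979]
tool_rot: [0.998, -0.055, -0.0, 0.0]
wrist_force: [-0.9, 0.9, -1.9]
finger_gap: 0.504
```

```bash
python3 - <<'E'
from h import *
w=V("wrist");cv2.imwrite("pics/w9.png",w.im)
print(w.T[:3,3],tomove([.456,.097,.014]),w.px([.456,.097,.008]))
E
```

```text
[0.45518167 0.09549092 0.09785344] [ 0.6127576  -1.72799118 83.98159078] [[313.50750637 241.98402323]]
```

View pics/w9.png

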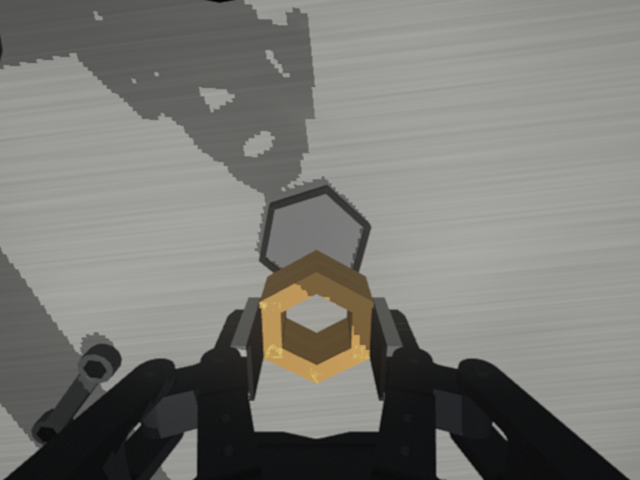

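```bash
python3 - <<'E'
from h import *
w=V("wrist");P=w.pt([(260.5,260),(269,204),(327,184),(370.5,226)],.008);c=(P[0]+P[3])/2;print(c,np.linalg.norm(P-c,axis=1),tomove([*c[:2],.014]))
E
```

```text
[0.45506249 0.09625825 0.008     ] [0.03852938 0.03966624 0.0404545  0.03852938] [-0.32446531 -0.86031181 84.11278133]
```

>>> apply_moves:
  plan:
    - {"wx":0,"wy":0,"wz":0,"dx":0,"dy":-1,"dz":40,"gripper":35}
    - {"wx":0,"wy":0,"wz":0,"dx":0,"dy":-1,"dz":65,"gripper":35}
    - {"wx":0,"wy":0,"wz":0,"dx":0,"dy":-1,"dz":78,"gripper":35}
    - {"wx":0,"wy":0,"wz":0,"dx":0,"dy":-1,"dz":84,"gripper":35}
    - {"wx":0,"wy":0,"wz":0,"dx":0,"dy":-1,"dz":84,"gripper":35}
    - {"wx":0,"wy":0,"wz":0,"dx":0,"dy":-1,"dz":84,"gripper":35}

```text
time_s: 11.5
eef_pos: [0.456, 0.0975, 0.015]
tool_rot: [0.999, -0.055, 0.001, -0.0]
wrist_force: [-0.6, -0.2, -0.1]
finger_gap: 0.499
```

>>> apply_moves:
  plan:
    - {"wx":0,"wy":0,"wz":0,"dx":0,"dy":1,"dz":1.5,"gripper":35}
    - {"wx":0,"wy":0,"wz":0,"dx":0,"dy":1,"dz":1.5,"gripper":35}
    - {"wx":0,"wy":0,"wz":0,"dx":0,"dy":1,"dz":1.5,"gripper":50}
    - {"wx":0,"wy":0,"wz":0,"dx":0,"dy":1,"dz":1.5,"gripper":60}
    - {"wx":0,"wy":0,"wz":0,"dx":0,"dy":1,"dz":1.5,"gripper":60}
    - {"wx":0,"wy":0,"wz":0,"dx":0,"dy":1,"dz":1.5,"gripper":60}
    - {"wx":0,"wy":0,"wz":0,"dx":0,"dy":0,"dz":-40,"gripper":60}
    - {"wx":0,"wy":0,"wz":0,"dx":0,"dy":0,"dz":-90,"gripper":60}
    - {"wx":0,"wy":0,"wz":0,"dx":0,"dy":0,"dz":-130,"gripper":60}
    - {"wx":0,"wy":0,"wz":0,"dx":0,"dy":0,"dz":-130,"gripper":60}

```text
time_s: 12.75
eef_pos: [0.4572, 0.0977, 0.1471]
tool_rot: [0.999, -0.055, 0.003, -0.0]
wrist_force: [0.1, 0.1, -0.7]
finger_gap: 0.701
```

```bash
python3 - <<'E'
from h import *
w=V("wrist");cv2.imwrite("pics/w10.png",w.im)
t=V("top")
q=np.array([(337,548),(236,648)])/4-.4+[110,160]
P=t.pt(q,.014)[:,:2];print(P,P.mean(0),np.linalg.norm(P[0]-P[1]))
a=np.degrees(np.arctan2(*(P[0]-P[1])[::-1]));print(a,"jaw",yaws(),tomove([*P.mean(0),.14]),w.s["joints"])
E
```

```text
[[0.37965548 0.26689371]
 [0.3232639  0.32235723]] [0.35145969 0.29462547] 0.07909621988477518
-44.52463081048889 jaw -96.25581194093716 [-124.5073911  -184.64199478    4.03058851] [ 4.63724792e-02  3.27274439e-01  1.80550567e+00 -1.46481320e-04
  1.00211696e+00  1.72632242e+00]
```

View pics/w10.png

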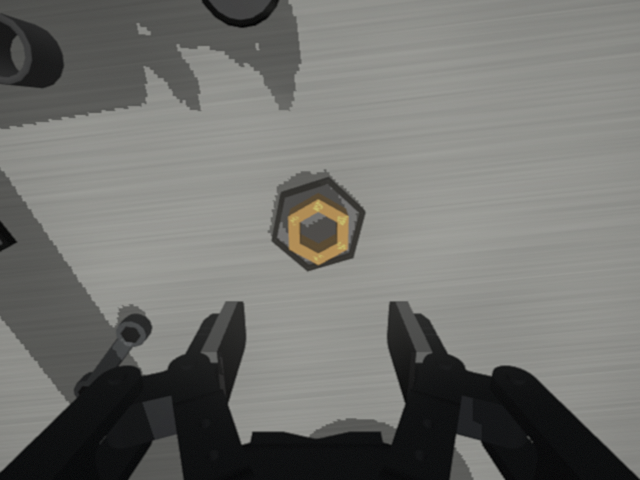

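>>> apply_moves:
  plan:
    - {"wx":0,"wy":0,"wz":-0.18,"dx":-20,"dy":-30,"dz":0,"gripper":40}
    - {"wx":0,"wy":0,"wz":-0.36,"dx":-40,"dy":-60,"dz":0,"gripper":40}
    - {"wx":0,"wy":0,"wz":-0.54,"dx":-60,"dy":-90,"dz":0,"gripper":40}
    - {"wx":0,"wy":0,"wz":-0.72,"dx":-80,"dy":-120,"dz":0,"gripper":40}
    - {"wx":0,"wy":0,"wz":-0.9,"dx":-100,"dy":-150,"dz":0,"gripper":40}
    - {"wx":0,"wy":0,"wz":-1.08,"dx":-125,"dy":-185,"dz":0,"gripper":40}
    - {"wx":0,"wy":0,"wz":-1.26,"dx":-125,"dy":-185,"dz":0,"gripper":40}
    - {"wx":0,"wy":0,"wz":-1.44,"dx":-125,"dy":-185,"dz":0,"gripper":40}
    - {"wx":0,"wy":0,"wz":-1.62,"dx":-125,"dy":-185,"dz":0,"gripper":40}
    - {"wx":0,"wy":0,"wz":-1.8,"dx":-125,"dy":-185,"dz":0,"gripper":40}
    - {"wx":0,"wy":0,"wz":-1.98,"dx":-125,"dy":-185,"dz":0,"gripper":40}
    - {"wx":0,"wy":0,"wz":-2.16,"dx":-125,"dy":-185,"dz":0,"gripper":40}

```text
time_s: 14.35
eef_pos: [0.3504, 0.2945, 0.1425]
tool_rot: [0.516, 0.856, -0.002, -0.001]
wrist_force: [-0.3, 0.8, 0.8]
finger_gap: 0.468
```

>>> apply_moves:
  plan:
    - {"wx":0,"wy":0,"wz":-0.16,"dx":0,"dy":0,"dz":0,"gripper":40}
    - {"wx":0,"wy":0,"wz":-0.31,"dx":0,"dy":0,"dz":0,"gripper":40}
    - {"wx":0,"wy":0,"wz":-0.31,"dx":0,"dy":0,"dz":0,"gripper":40}
    - {"wx":0,"wy":0,"wz":-0.31,"dx":0,"dy":0,"dz":0,"gripper":40}

```text
time_s: 14.85
eef_pos: [0.3509, 0.2948, 0.1434]
tool_rot: [0.382, 0.924, -0.001, -0.001]
wrist_force: [0.4, -1.5, 0.2]
finger_gap: 0.47
```

```bash
python3 - <<'E'
from h import *
w=V("wrist");cv2.imwrite("pics/w11.png",w.im)
print(yaws(),w.T[:3,3],w.s["joints"])
E
```

```text
45.12792548233541 [0.35087581 0.29481039 0.14338783] [ 5.31337469e-01  3.21392107e-01  1.82724268e+00 -7.31549873e-05
  9.94860091e-01 -2.55770641e-01]
```

View pics/w11.png

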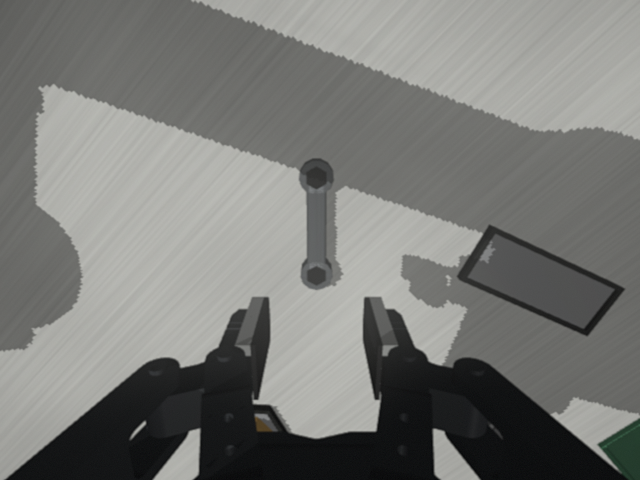

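```bash
python3 - <<'E'
from h import *
w=V("wrist")
P=w.pt([(316,176.5),(317,273.5)],.014)[:,:2];print(P,P.mean(0),np.linalg.norm(P[0]-P[1]),np.degrees(np.arctan2(*(P[0]-P[1])[::-1])))
print(tomove([*P.mean(0),.005]),yaws())
D=w.pt([(490,225.5),(624.5,289),(587,335.5),(457.5,278)],.008)[:,:2];print(D.mean(0),[np.linalg.norm(D[i]-D[i-1]) for i in range(4)])
for a,b in((1,0),(2,3)): print(np.degrees(np.arctan2(*(D[b]-D[a])[::-1])))
t=V("top");q=np.array([(52,215),(132,187),(204,395),(125,424)])/4-.4+[110,160];D=t.pt(q,.008)[:,:2];print(D.mean(0),[np.linalg.norm(D[i]-D[i-1]) for i in range(4)])
for a,b in((1,2),(0,3)): print(np.degrees(np.arctan2(*(D[a]-D[b])[::-1])))
E
```

```text
[[0.32320071 0.3217214 ]
 [0.37866383 0.26765203]] [0.35093227 0.29468671] 0.0774574291630543 135.72902226393367
[-5.85950876e-02 -1.98916116e-01  1.38828632e+02] 45.157580156532134
[0.51702019 0.39049804] [np.float64(0.04911590133390592), np.float64(0.13132368636795402), np.float64(0.04908680209245382), np.float64(0.13049132723045906)]
-159.48860928992497
-159.47696359141577
[0.51785619 0.3903195 ] [np.float64(0.12810969613066683), np.float64(0.048146804061241735), np.float64(0.12755266989912126), np.float64(0.0474647296418262)]
20.400764454755535
20.70573457228093
```

>>> apply_moves:
  plan:
    - {"wx":0,"wy":0,"wz":-0.01,"dx":0,"dy":0,"dz":50,"gripper":40}
    - {"wx":0,"wy":0,"wz":-0.01,"dx":0,"dy":0,"dz":95,"gripper":40}
    - {"wx":0,"wy":0,"wz":-0.01,"dx":0,"dy":0,"dz":125,"gripper":40}
    - {"wx":0,"wy":0,"wz":-0.01,"dx":0,"dy":0,"dz":137,"gripper":40}
    - {"wx":0,"wy":0,"wz":-0.01,"dx":0,"dy":0,"dz":137,"gripper":40}
    - {"wx":0,"wy":0,"wz":-0.01,"dx":0,"dy":0,"dz":137,"gripper":25}
    - {"wx":0,"wy":0,"wz":-0.01,"dx":0,"dy":0,"dz":137,"gripper":8}
    - {"wx":0,"wy":0,"wz":-0.01,"dx":0,"dy":0,"dz":137,"gripper":8}
    - {"wx":0,"wy":0,"wz":-0.01,"dx":0,"dy":0,"dz":137,"gripper":8}
    - {"wx":0,"wy":0,"wz":-0.01,"dx":0,"dy":0,"dz":137,"gripper":8}
    - {"wx":0,"wy":0,"wz":-0.01,"dx":0,"dy":0,"dz":137,"gripper":8}
  force: 60

```text
time_s: 16.38
eef_pos: [0.352, 0.2955, 0.0086]
tool_rot: [0.376, 0.927, 0.001, 0.001]
wrist_force: [-0.3, -1.4, 4.4]
finger_gap: 0.148
```

```bash
python3 - <<'E'
from h import *
w=V("wrist");print(w.s["finger_gap"]*85.4,w.s["wrist_force"],w.s["ft_torque"],yaws());cv2.imwrite("pics/w12.png",w.im)
E
```

```text
12.678871066098257 [-0.2502302  -1.3778222   4.40537915] [-0.07069346  0.14379237 -0.03631194] 45.83123427981278
```

View pics/w12.png

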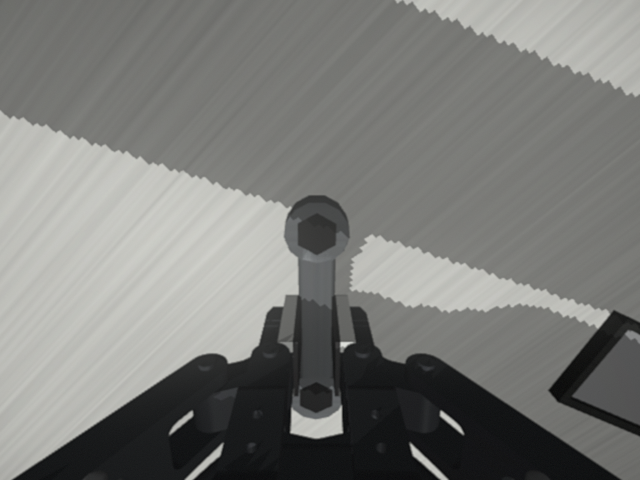

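>>> apply_moves:
  plan:
    - {"wx":0,"wy":0,"wz":0,"dx":0,"dy":0,"dz":0,"gripper":25}
    - {"wx":0,"wy":0,"wz":0,"dx":0,"dy":0,"dz":2,"gripper":25}
    - {"wx":0,"wy":0,"wz":0,"dx":0,"dy":0,"dz":2.5,"gripper":25}
    - {"wx":0,"wy":0,"wz":0,"dx":0,"dy":0,"dz":2.5,"gripper":25}
    - {"wx":0,"wy":0,"wz":0,"dx":0,"dy":0,"dz":2.5,"gripper":8}
    - {"wx":0,"wy":0,"wz":0,"dx":0,"dy":0,"dz":2.5,"gripper":8}
    - {"wx":0,"wy":0,"wz":0,"dx":0,"dy":0,"dz":2.5,"gripper":8}
    - {"wx":0,"wy":0,"wz":0,"dx":0,"dy":0,"dz":2.5,"gripper":8}
  force: 60

```text
time_s: 17.42
eef_pos: [0.3514, 0.2951, 0.0049]
tool_rot: [0.376, 0.927, 0.0, 0.0]
wrist_force: [-1.3, -0.8, 4.8]
finger_gap: 0.15
```

>>> apply_moves:
  plan:
    - {"wx":0,"wy":0,"wz":0,"dx":0,"dy":0,"dz":-10,"gripper":8}
    - {"wx":0,"wy":0,"wz":0,"dx":0,"dy":0,"dz":-25,"gripper":8}
    - {"wx":0,"wy":0,"wz":0,"dx":0,"dy":0,"dz":-50,"gripper":8}
    - {"wx":0,"wy":0,"wz":0,"dx":0,"dy":0,"dz":-70,"gripper":8}
    - {"wx":0,"wy":0,"wz":0,"dx":0,"dy":0,"dz":-70,"gripper":8}

```text
time_s: 18.05
eef_pos: [0.3521, 0.2955, 0.076]
tool_rot: [0.376, 0.927, 0.001, 0.001]
wrist_force: [-0.1, -0.1, -0.8]
finger_gap: 0.156
```

```bash
python3 - <<'E'
from h import *
w=V("wrist");print(w.s["finger_gap"]*85.4,yaws());cv2.imwrite("pics/w13.png",w.im)
print(tomove([.5175,.3905,.08]))
E
```

```text
13.338749798802757 45.83715209378468
[-52.69600813 184.05266501  -4.68808543]
```

View pics/w13.png

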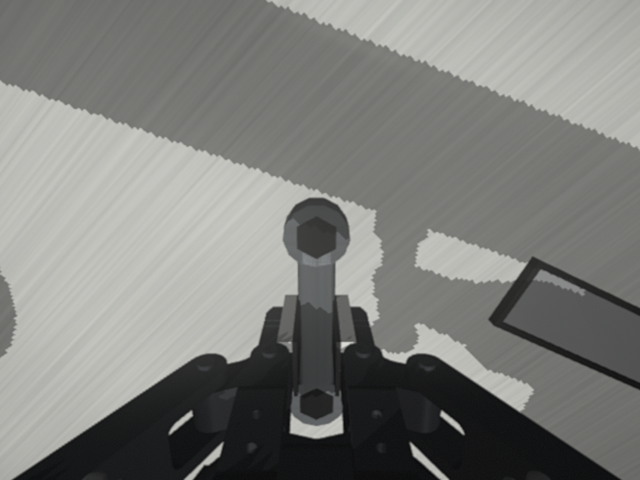

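>>> apply_moves:
  plan:
    - {"wx":0,"wy":0,"wz":-0.16,"dx":-8,"dy":26,"dz":-4,"gripper":8}
    - {"wx":0,"wy":0,"wz":-0.32,"dx":-15,"dy":53,"dz":-4,"gripper":8}
    - {"wx":0,"wy":0,"wz":-0.48,"dx":-23,"dy":80,"dz":-4,"gripper":8}
    - {"wx":0,"wy":0,"wz":-0.64,"dx":-30,"dy":107,"dz":-4,"gripper":8}
    - {"wx":0,"wy":0,"wz":-0.8,"dx":-38,"dy":134,"dz":-4,"gripper":8}
    - {"wx":0,"wy":0,"wz":-0.96,"dx":-46,"dy":160,"dz":-4,"gripper":8}
    - {"wx":0,"wy":0,"wz":-1.08,"dx":-53,"dy":184,"dz":-4,"gripper":8}
    - {"wx":0,"wy":0,"wz":-1.129,"dx":-53,"dy":184,"dz":-4,"gripper":8}
    - {"wx":0,"wy":0,"wz":-1.129,"dx":-53,"dy":184,"dz":-4,"gripper":8}
    - {"wx":0,"wy":0,"wz":-1.129,"dx":-53,"dy":184,"dz":-4,"gripper":8}
    - {"wx":0,"wy":0,"wz":-1.129,"dx":-53,"dy":184,"dz":-4,"gripper":8}

```text
time_s: 19.48
eef_pos: [0.5173, 0.39, 0.0785]
tool_rot: [-0.178, 0.984, -0.0, -0.0]
wrist_force: [-0.3, -1.2, -1.7]
finger_gap: 0.149
```

```bash
python3 - <<'E'
from h import *
w=V("wrist");cv2.imwrite("pics/w14.png",w.im);t=V("top");t.crop("t14.png",80,160,240,300,5)
print(w.T[:3,3],yaws(),tomove([.5175,.3905,.010]))
E
```

```text
[0.51726493 0.38999997 0.07853677] 110.50624228973831 [-0.22396541  0.38324528 68.79725652]
```

View pics/w14.png

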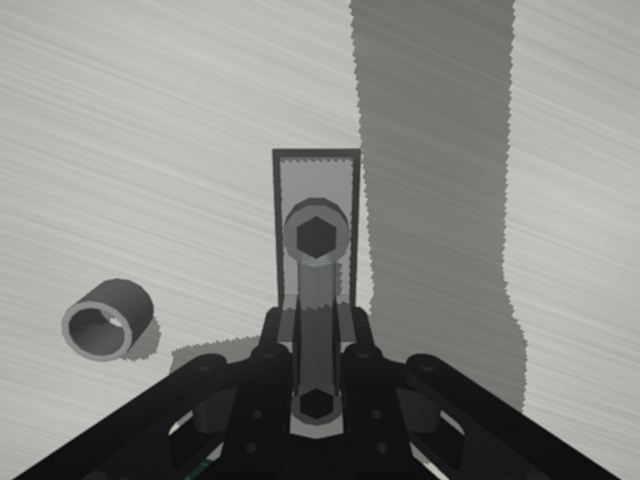

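```bash
python3 - <<'E'
from h import *
w=V("wrist");p=w.pt([(316.5,150)],.008)[0];c=p-w.T[:3,0]*.064;print(c,tomove([*c[:2],.0095]))
E
```

```text
[0.51817077 0.39072166 0.00800027] [-0.8612684   0.34529549 69.37762158]
```

>>> apply_moves:
  plan:
    - {"wx":0,"wy":0,"wz":0,"dx":-1,"dy":0,"dz":35,"gripper":8}
    - {"wx":0,"wy":0,"wz":0,"dx":-1,"dy":0,"dz":55,"gripper":8}
    - {"wx":0,"wy":0,"wz":0,"dx":-1,"dy":0,"dz":65,"gripper":8}
    - {"wx":0,"wy":0,"wz":0,"dx":-1,"dy":0,"dz":68,"gripper":8}
    - {"wx":0,"wy":0,"wz":0,"dx":-1,"dy":0,"dz":69,"gripper":8}
    - {"wx":0,"wy":0,"wz":0,"dx":-1,"dy":0,"dz":69,"gripper":8}

```text
time_s: 20.38
eef_pos: [0.5189, 0.3907, 0.0106]
tool_rot: [-0.178, 0.984, 0.0, 0.001]
wrist_force: [0.2, -0.2, -1.4]
finger_gap: 0.152
```

>>> apply_moves:
  plan:
    - {"wx":0,"wy":0,"wz":0,"dx":0,"dy":0,"dz":1.5,"gripper":8}
    - {"wx":0,"wy":0,"wz":0,"dx":0,"dy":0,"dz":1.5,"gripper":8}
    - {"wx":0,"wy":0,"wz":0,"dx":0,"dy":0,"dz":1.5,"gripper":20}
    - {"wx":0,"wy":0,"wz":0,"dx":0,"dy":0,"dz":1.5,"gripper":23}
    - {"wx":0,"wy":0,"wz":0,"dx":0,"dy":0,"dz":1.5,"gripper":23}
    - {"wx":0,"wy":0,"wz":0,"dx":0,"dy":0,"dz":1.5,"gripper":23}
    - {"wx":0,"wy":0,"wz":0,"dx":0,"dy":0,"dz":-20,"gripper":23}
    - {"wx":0,"wy":0,"wz":0,"dx":0,"dy":0,"dz":-70,"gripper":40}
    - {"wx":0,"wy":0,"wz":0,"dx":0,"dy":0,"dz":-120,"gripper":40}
    - {"wx":0,"wy":0,"wz":0,"dx":0,"dy":0,"dz":-150,"gripper":40}
    - {"wx":0,"wy":0,"wz":0,"dx":0,"dy":0,"dz":-150,"gripper":40}

```text
time_s: 21.75
eef_pos: [0.5197, 0.3913, 0.1628]
tool_rot: [-0.178, 0.984, 0.001, 0.003]
wrist_force: [0.5, -0.5, -0.2]
finger_gap: 0.468
```

```bash
python3 - <<'E'
from h import *
w=V("wrist");cv2.imwrite("pics/w15.png",w.im)
print(w.T[:3,3],yaws(),w.s["joints"])
t=V("top");cv2.imwrite("pics/top15.png",t.im)
# rack corners in first top image
q=np.array([(523,250),(750,333),(723,409),(497,323)])/4-.4+[330,150]
D=t.pt(q,.014)[:,:2];print(D,D.mean(0),[np.linalg.norm(D[i]-D[i-1]) for i in range(4)])
for a,b in((0,1),(3,2)): print(np.degrees(np.arctan2(*(D[a]-D[b])[::-1])))
E
```

```text
[0.51968588 0.3912741  0.16279742] 110.52762347927451 [ 5.27673427e-01  6.23705173e-01  1.24966707e+00 -7.12208794e-05
  1.26225273e+00 -1.40139169e+00]
[[ 0.57628453 -0.34076107]
 [ 0.52895684 -0.47092905]
 [ 0.48504058 -0.45437247]
 [ 0.5338972  -0.32514856]] [ 0.53104479 -0.39780279] [np.float64(0.04517118845730539), np.float64(0.1385049276254754), np.float64(0.046933553129983804), np.float64(0.1381513241629273)]
70.01927157542276
69.28953340653072
```

View pics/w15.png

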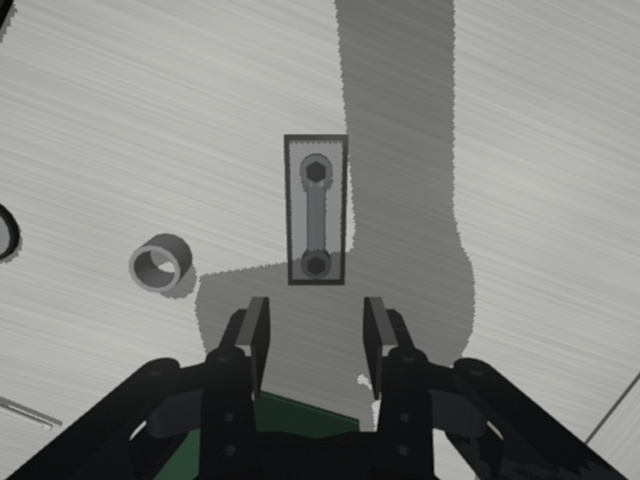

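>>> apply_moves:
  plan:
    - {"wx":0,"wy":0,"wz":0.17,"dx":19,"dy":-57,"dz":-10,"gripper":50}
    - {"wx":0,"wy":0,"wz":0.34,"dx":38,"dy":-114,"dz":-20,"gripper":50}
    - {"wx":0,"wy":0,"wz":0.51,"dx":57,"dy":-171,"dz":-30,"gripper":50}
    - {"wx":0,"wy":0,"wz":0.68,"dx":76,"dy":-228,"dz":-40,"gripper":50}
    - {"wx":0,"wy":0,"wz":0.85,"dx":95,"dy":-285,"dz":-40,"gripper":50}
    - {"wx":0,"wy":0,"wz":1.02,"dx":114,"dy":-342,"dz":-40,"gripper":50}
    - {"wx":0,"wy":0,"wz":1.19,"dx":133,"dy":-399,"dz":-40,"gripper":50}
    - {"wx":0,"wy":0,"wz":1.36,"dx":152,"dy":-456,"dz":-40,"gripper":50}
    - {"wx":0,"wy":0,"wz":1.53,"dx":171,"dy":-513,"dz":-40,"gripper":50}
    - {"wx":0,"wy":0,"wz":1.7,"dx":190,"dy":-570,"dz":-40,"gripper":50}
    - {"wx":0,"wy":0,"wz":1.87,"dx":209,"dy":-627,"dz":-40,"gripper":50}
    - {"wx":0,"wy":0,"wz":2.04,"dx":228,"dy":-684,"dz":-40,"gripper":50}

```text
time_s: 23.35
eef_pos: [0.5439, -0.3315, 0.1975]
tool_rot: [0.747, 0.665, -0.0, -0.002]
wrist_force: [-0.0, 0.0, 0.2]
finger_gap: 0.583
```

```bash
python3 - <<'E'
from h import *
s,T=pose();print(T[:3,3],yaws(),tomove([.547,-.355,.2]))
E
```

```text
[ 0.54391408 -0.3315444   0.19749204] -6.6898338053740405 [-22.93145405   5.78979984  -2.5699233 ]
```

>>> apply_moves:
  plan:
    - {"wx":0,"wy":0,"wz":0.12,"dx":-23,"dy":6,"dz":0,"gripper":50}
    - {"wx":0,"wy":0,"wz":0.237,"dx":-23,"dy":6,"dz":0,"gripper":50}
    - {"wx":0,"wy":0,"wz":0.237,"dx":-23,"dy":6,"dz":0,"gripper":50}
    - {"wx":0,"wy":0,"wz":0.237,"dx":-23,"dy":6,"dz":0,"gripper":50}

```text
time_s: 23.85
eef_pos: [0.5479, -0.3529, 0.1987]
tool_rot: [0.818, 0.575, -0.0, -0.001]
wrist_force: [0.6, -0.2, 0.2]
finger_gap: 0.585
```

```bash
python3 - <<'E'
from h import *
w=V("wrist");cv2.imwrite("pics/w16.png",w.im);w.crop("w16c.png",240,180,400,330,5)
s,T=pose();print(T[:3,3],yaws(),tomove([.547,-.355,.2]),s["joints"])
E
```

```text
[ 0.54806543 -0.35294819  0.19908312] -19.80177897311173 [-2.29108694 -0.30846297 -0.91731559] [-6.89570252e-01  6.03127494e-01  1.18485836e+00 -7.86200096e-05
  1.35487749e+00 -3.43946901e-01]
```

View pics/w16.png

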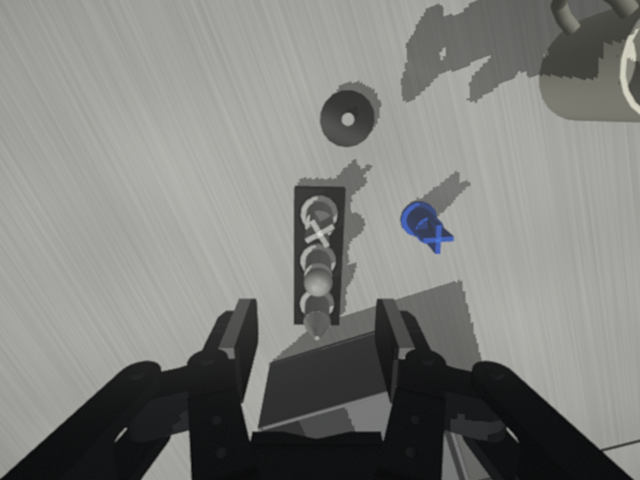

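View pics/w16c.png

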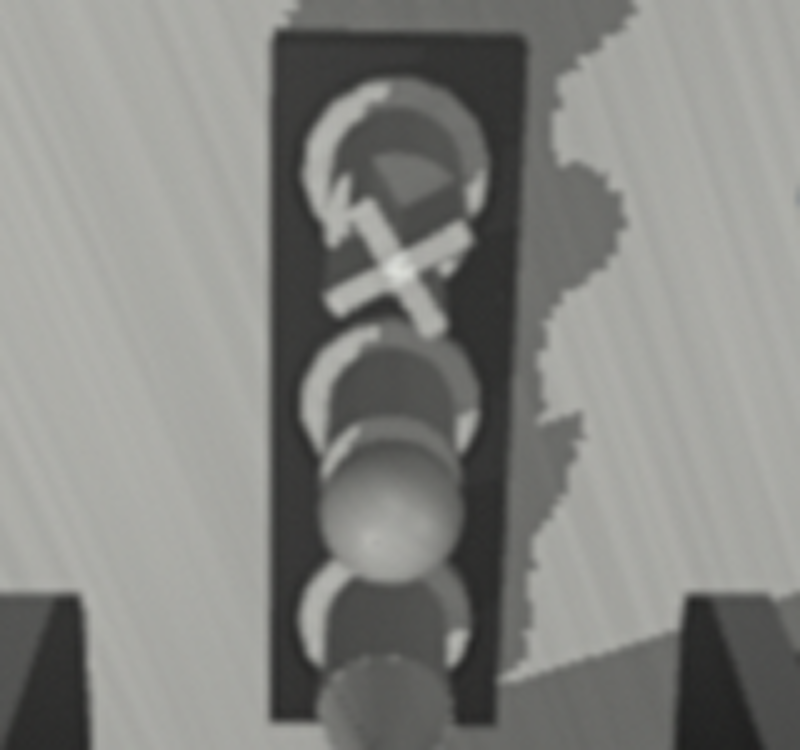

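```bash
python3 - <<'E'
from h import *
w=V("wrist");f=lambda a:np.array(a)/5-.4+[240,180]
c=w.pt(f([(398,267)]),.072)[0];print("blade",c)
e=w.pt(f([(302,170),(490,170),(396,77)]),.014);print("flange",e,np.linalg.norm(e[0]-e[1]));print(e[2]-w.T[:3,0]*.017)
r=w.pt(f([(275,33),(524,38),(496,722),(271,720)]),.014)[:,:2];print(r.mean(0),[np.linalg.norm(r[i]-r[i-1]) for i in range(4)])
m0=(r[0]+r[1])/2;m1=(r[2]+r[3])/2;d=(m0-m1)/np.linalg.norm(m0-m1);print("axis",np.degrees(np.arctan2(d[1],d[0])),"cutter",r.mean(0)+.046*d)
p=[*c[:2],.1];print(tomove(p),yaws())
E
```

```text
blade [ 0.54815753 -0.357833    0.072     ]
flange [[ 0.53195249 -0.35204236  0.014     ]
 [ 0.56419661 -0.36361465  0.014     ]
 [ 0.55386358 -0.34162754  0.014     ]] 0.034257858675698964
[ 0.54810453 -0.35762234  0.01399394]
[ 0.53202896 -0.39994357] [np.float64(0.1398135379952785), np.float64(0.04432804032942932), np.float64(0.13929853546705973), np.float64(0.04543945932015325)]
axis 69.05118895231791 cutter [ 0.54847552 -0.35698416]
[-4.58371166  1.68799993 99.41796034] -19.82079362481657
```

>>> apply_moves:
  plan:
    - {"wx":0,"wy":0,"wz":0.014,"dx":-5,"dy":2,"dz":20,"gripper":50}
    - {"wx":0,"wy":0,"wz":0.014,"dx":-5,"dy":2,"dz":60,"gripper":50}
    - {"wx":0,"wy":0,"wz":0.014,"dx":-5,"dy":2,"dz":90,"gripper":50}
    - {"wx":0,"wy":0,"wz":0.014,"dx":-5,"dy":2,"dz":120,"gripper":50}
    - {"wx":0,"wy":0,"wz":0.014,"dx":-5,"dy":2,"dz":150,"gripper":50}
    - {"wx":0,"wy":0,"wz":0.014,"dx":-5,"dy":2,"dz":174,"gripper":50}
    - {"wx":0,"wy":0,"wz":0.014,"dx":-5,"dy":2,"dz":174,"gripper":50}
    - {"wx":0,"wy":0,"wz":0.014,"dx":-5,"dy":2,"dz":174,"gripper":50}

```text
time_s: 24.95
eef_pos: [0.549, -0.3592, 0.027]
tool_rot: [0.823, 0.569, 0.0, 0.001]
wrist_force: [1.1, 0.4, -0.1]
finger_gap: 0.587
```

```bash
python3 - <<'E'
from h import *
w=V("wrist");cv2.imwrite("pics/w17.png",w.im);print(w.T[:3,3],tomove([.5481,-.3577,.024]),yaws())
E
```

```text
[ 0.54899196 -0.35922559  0.02698043] [ 1.23355473 -1.58561052  3.36059358] -20.709127815173737
```

View pics/w17.png

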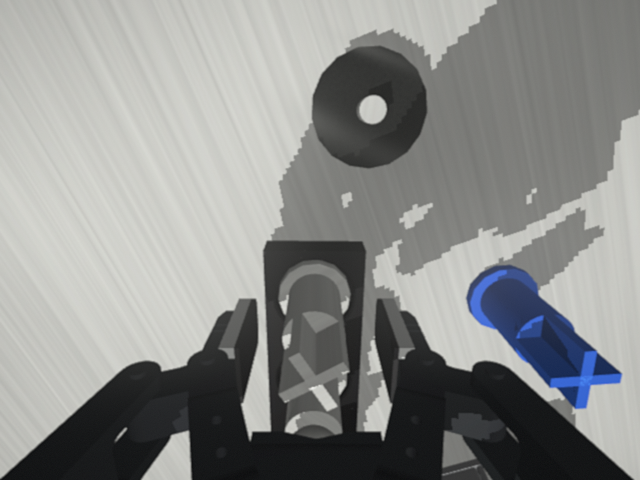

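>>> apply_moves:
  plan:
    - {"wx":0,"wy":0,"wz":0,"dx":1,"dy":-1.5,"dz":2.5,"gripper":50}
    - {"wx":0,"wy":0,"wz":0,"dx":1,"dy":-1.5,"dz":2.5,"gripper":50}
    - {"wx":0,"wy":0,"wz":0,"dx":1,"dy":-1.5,"dz":2.5,"gripper":30}
    - {"wx":0,"wy":0,"wz":0,"dx":1,"dy":-1.5,"dz":2.5,"gripper":15}
    - {"wx":0,"wy":0,"wz":0,"dx":1,"dy":-1.5,"dz":2.5,"gripper":15}
    - {"wx":0,"wy":0,"wz":0,"dx":1,"dy":-1.5,"dz":2.5,"gripper":15}
    - {"wx":0,"wy":0,"wz":0,"dx":1,"dy":-1.5,"dz":2.5,"gripper":15}
  force: 50

```text
time_s: 25.88
eef_pos: [0.5476, -0.3577, 0.0238]
tool_rot: [0.823, 0.568, 0.0, 0.001]
wrist_force: [-0.1, 0.6, 5.9]
finger_gap: 0.264
```

>>> apply_moves:
  plan:
    - {"wx":0,"wy":0,"wz":0,"dx":0,"dy":0,"dz":-8,"gripper":15}
    - {"wx":0,"wy":0,"wz":0,"dx":0,"dy":0,"dz":-16,"gripper":15}
    - {"wx":0,"wy":0,"wz":0,"dx":0,"dy":0,"dz":-40,"gripper":15}
    - {"wx":0,"wy":0,"wz":0,"dx":0,"dy":0,"dz":-90,"gripper":15}
    - {"wx":0,"wy":0,"wz":0,"dx":0,"dy":0,"dz":-130,"gripper":15}
    - {"wx":0,"wy":0,"wz":0,"dx":0,"dy":0,"dz":-130,"gripper":15}

```text
time_s: 26.62
eef_pos: [0.5487, -0.3586, 0.1577]
tool_rot: [0.823, 0.568, 0.001, 0.004]
wrist_force: [0.5, 0.6, -1.9]
finger_gap: 0.261
```

```bash
python3 - <<'E'
from h import *
w=V("wrist");cv2.imwrite("pics/w18.png",w.im);print(w.T[:3,3],tomove([.631,.1295,.155]),yaws(),w.s["joints"])
t=V("top");q=np.array([(536,115),(634,115),(585,66),(585,165)])/4-.4+[110,160];D=t.pt(q,.008)[:,:2];print(D,D.mean(0))
E
```

```text
[ 0.54867283 -0.35859977  0.15769718] [485.19434214 -94.56381331  -0.7601665 ] -20.73981258259449 [-6.95666428e-01  6.36254217e-01  1.24102712e+00 -9.36612426e-05
  1.25683749e+00 -3.33720408e-01]
[[0.62939319 0.15910124]
 [0.62977476 0.10259433]
 [0.65827696 0.13125087]
 [0.60040821 0.13045378]] [0.62946328 0.13085006]
```

View pics/w18.png

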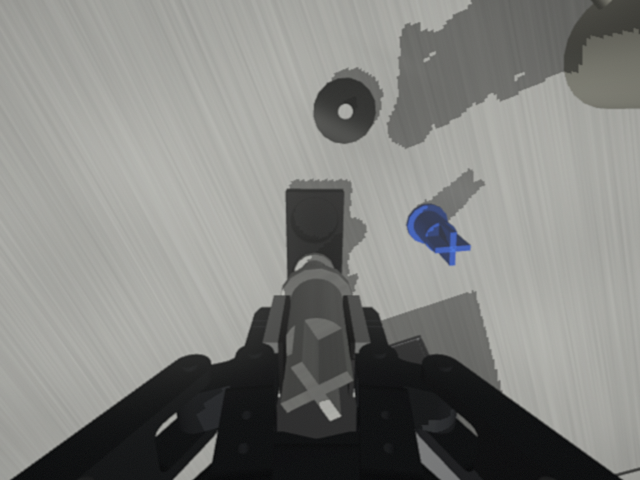

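>>> apply_moves:
  plan:
    - {"wx":0,"wy":0,"wz":0,"dx":40,"dy":-8,"dz":0,"gripper":15}
    - {"wx":0,"wy":0,"wz":0,"dx":90,"dy":-18,"dz":0,"gripper":15}
    - {"wx":0,"wy":0,"wz":0,"dx":145,"dy":-28,"dz":0,"gripper":15}
    - {"wx":0,"wy":0,"wz":0,"dx":200,"dy":-39,"dz":0,"gripper":15}
    - {"wx":0,"wy":0,"wz":0,"dx":255,"dy":-50,"dz":0,"gripper":15}
    - {"wx":0,"wy":0,"wz":0,"dx":310,"dy":-61,"dz":0,"gripper":15}
    - {"wx":0,"wy":0,"wz":0,"dx":365,"dy":-72,"dz":0,"gripper":15}
    - {"wx":0,"wy":0,"wz":0,"dx":415,"dy":-82,"dz":0,"gripper":15}
    - {"wx":0,"wy":0,"wz":0,"dx":455,"dy":-90,"dz":20,"gripper":15}
    - {"wx":0,"wy":0,"wz":0,"dx":486,"dy":-94,"dz":40,"gripper":15}
    - {"wx":0,"wy":0,"wz":0,"dx":486,"dy":-94,"dz":60,"gripper":15}
    - {"wx":0,"wy":0,"wz":0,"dx":486,"dy":-94,"dz":60,"gripper":15}

```text
time_s: 28.22
eef_pos: [0.6291, 0.1305, 0.0896]
tool_rot: [0.823, 0.569, -0.003, -0.002]
wrist_force: [0.0, 0.6, -1.0]
finger_gap: 0.26
```

```bash
python3 - <<'E'
from h import *
w=V("wrist");cv2.imwrite("pics/w19.png",w.im);print(w.T.round(4),yaws(),tomove([.63,.1305,.02]))
E
```

```text
[[ 3.535e-01  9.354e-01 -7.600e-03  6.291e-01]
 [ 9.354e-01 -3.535e-01 -9.000e-04  1.305e-01]
 [-3.500e-03 -6.800e-03 -1.000e+00  8.960e-02]
 [ 0.000e+00  0.000e+00  0.000e+00  1.000e+00]] -20.73836111450205 [ 4.13791538e-01 -4.96279838e-03  7.13299808e+01]
```

View pics/w19.png

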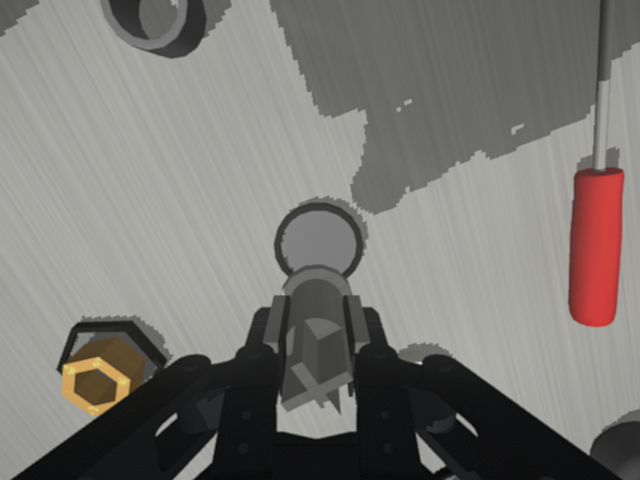

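```bash
python3 - <<'E'
from h import *
w=V("wrist");p=w.pt([(319,202),(274,243),(364,243)],.008);c=p[0]-w.T[:3,0]*.029;print(c,(p[1]+p[2])/2,np.linalg.norm(p[1]-p[2]));print(w.T.round(4)[:3,3],tomove([*c[:2],.02]))
E
```

```text
[0.63136433 0.13026266 0.00806021] [0.6320993  0.13205264 0.008     ] 0.05813256592634969
[0.6302 0.1302 0.0913] [ 0.4691635   0.27819955 72.59030765]
```

>>> apply_moves:
  plan:
    - {"wx":0,"wy":0,"wz":0,"dx":0,"dy":1,"dz":30,"gripper":15}
    - {"wx":0,"wy":0,"wz":0,"dx":0,"dy":1,"dz":50,"gripper":15}
    - {"wx":0,"wy":0,"wz":0,"dx":0,"dy":1,"dz":62,"gripper":15}
    - {"wx":0,"wy":0,"wz":0,"dx":0,"dy":1,"dz":69,"gripper":15}
    - {"wx":0,"wy":0,"wz":0,"dx":0,"dy":1,"dz":70,"gripper":15}
    - {"wx":0,"wy":0,"wz":0,"dx":0,"dy":1,"dz":70,"gripper":15}
    - {"wx":0,"wy":0,"wz":0,"dx":0,"dy":1,"dz":70,"gripper":15}

```text
time_s: 29.2
eef_pos: [0.6328, 0.13, 0.024]
tool_rot: [0.823, 0.568, 0.0, 0.0]
wrist_force: [0.2, -0.3, -1.8]
finger_gap: 0.261
```

>>> apply_moves:
  plan:
    - {"wx":0,"wy":0,"wz":0,"dx":0,"dy":-1,"dz":2,"gripper":15}
    - {"wx":0,"wy":0,"wz":0,"dx":0,"dy":-1,"dz":3.5,"gripper":15}
    - {"wx":0,"wy":0,"wz":0,"dx":0,"dy":-1,"dz":3.5,"gripper":15}
    - {"wx":0,"wy":0,"wz":0,"dx":0,"dy":-1,"dz":3.5,"gripper":15}

```text
time_s: 29.7
eef_pos: [0.6314, 0.1304, 0.0198]
tool_rot: [0.823, 0.568, -0.0, -0.0]
wrist_force: [-0.7, -0.4, 0.2]
finger_gap: 0.262
```

Force went from −1.8 N to +0.2 N at the expected height, so the cutter is resting on the floor. Releasing.

>>> apply_moves:
  plan:
    - {"wx":0,"wy":0,"wz":0,"dx":0,"dy":0,"dz":0,"gripper":28}
    - {"wx":0,"wy":0,"wz":0,"dx":0,"dy":0,"dz":0,"gripper":34}
    - {"wx":0,"wy":0,"wz":0,"dx":0,"dy":0,"dz":0,"gripper":45}
    - {"wx":0,"wy":0,"wz":0,"dx":0,"dy":0,"dz":0,"gripper":45}
    - {"wx":0,"wy":0,"wz":0,"dx":0,"dy":0,"dz":0,"gripper":45}
    - {"wx":0,"wy":0,"wz":0,"dx":0,"dy":0,"dz":-30,"gripper":45}
    - {"wx":0,"wy":0,"wz":0,"dx":0,"dy":0,"dz":-70,"gripper":45}
    - {"wx":0,"wy":0,"wz":0,"dx":0,"dy":0,"dz":-120,"gripper":45}
    - {"wx":0,"wy":0,"wz":0,"dx":0,"dy":0,"dz":-170,"gripper":45}
    - {"wx":0,"wy":0,"wz":0,"dx":0,"dy":0,"dz":-200,"gripper":45}
    - {"wx":0,"wy":0,"wz":0,"dx":0,"dy":0,"dz":-200,"gripper":45}

```text
time_s: 31.08
eef_pos: [0.6327, 0.1304, 0.2228]
tool_rot: [0.823, 0.568, 0.003, 0.002]
wrist_force: [-0.5, -0.3, -1.3]
finger_gap: 0.525
```

```bash
python3 - <<'E'
from h import *
w=V("wrist");cv2.imwrite("pics/w20.png",w.im);t=V("top");cv2.imwrite("pics/top20.png",t.im);sc=V("scene");sc.crop("s20.png",300,140,480,310,4);sc.crop("s20b.png",110,220,370,410,3)
E
```

```text
(no output)
```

View pics/w20.png

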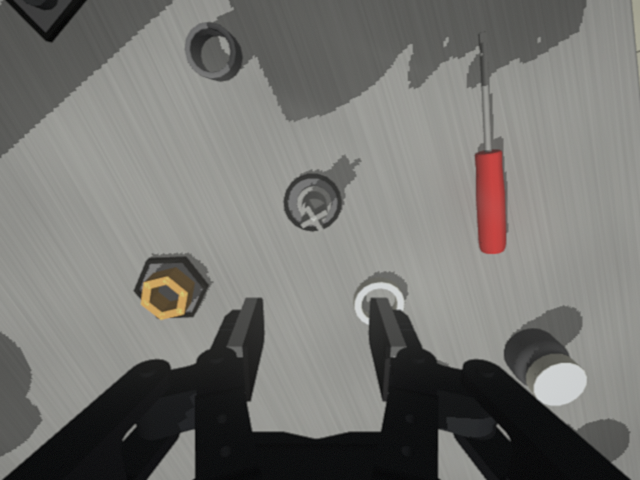

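View pics/s20.png

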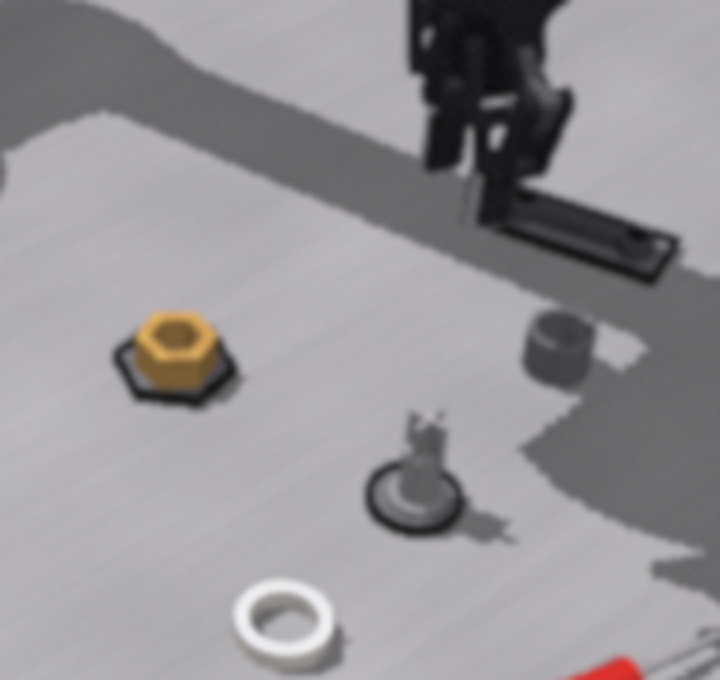

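View pics/s20b.png

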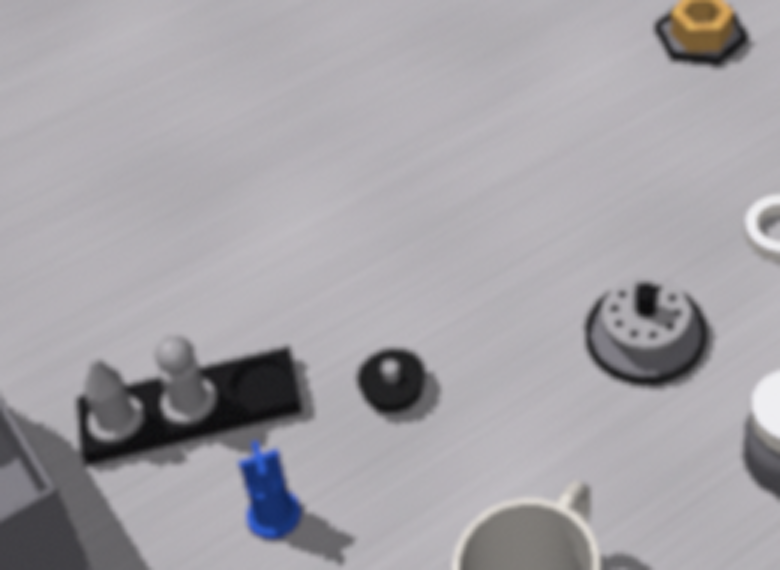

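View pics/top20.png

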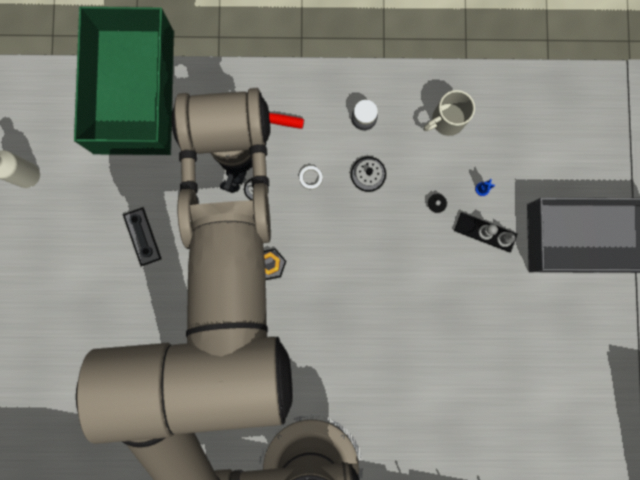

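```bash
python3 - <<'E'
from h import *
w=V("wrist");sc=V("scene")
print(w.T[:3,3])
for z in(.022,.028,.034): print(z,w.pt([(164,297)],z)[0,:2],sc.pt([(343.9,223.9)],z)[0,:2])
w.crop("w21.png",110,180,360,340,3)
print(w.s["finger_gap"],w.s["joint_velocities"].round(4))
E
```

```text
[0.63075256 0.13024247 0.21811206]
0.022 [0.45087139 0.09592474] [0.45348054 0.09913156]
0.028 [0.45456983 0.09789038] [0.4586607  0.09450656]
0.034 [0.45826827 0.09985602] [0.46384086 0.08988156]
0.5254564941537948 [-0.0018  0.012   0.0071  0.0021  0.0011  0.0021]
```

View pics/w21.png

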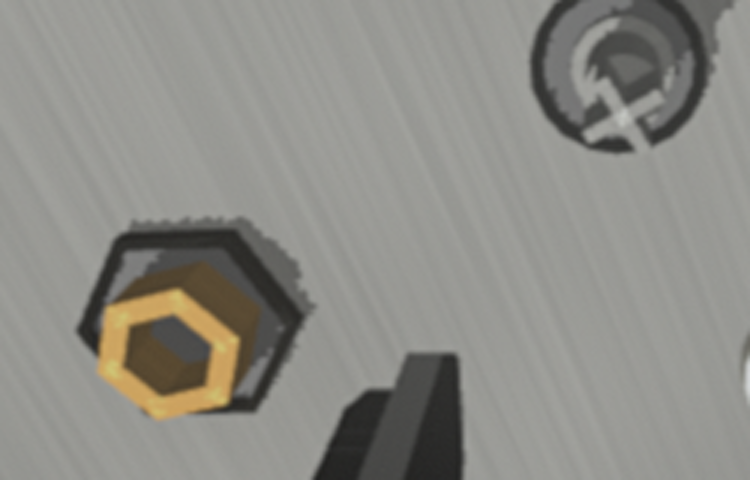

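```bash
python3 - <<'E'
from cell import order,monitor
print(monitor.get_state()["time_s"],order.sign_off())
E
```

```text
the job is handed in; nothing more can be done
31.325 None
```

I put all four parts away in the order listed: the strainer knob up in the large round dish, the nut in the six-sided dish, the spanner in the long dish, and the crossed-blade cutter upright in the small round dish. I handed the job in at 31.3 s with the gripper well clear of everything.

- **Last pictures:** they show each part inside its own dish. The ball and cone heads still stand in the rack, the cutter's well is empty, and the blue look-alike was not touched.
- **Nut height:** two views put the nut's top centre about 2–5 mm apart at the expected 28 mm. This is a rough check, but it agrees with the nut lying flat near the middle of its dish.
- **Problems along the way:** my first move call was refused because its rows lacked some keys, and nothing moved. My first grip on the spanner was shallow, so I regripped it lower before lifting.

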